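# Key and pulley on a gear unit's shaft

### The arm

A 7-joint arm with a two-finger parallel gripper is mounted at the origin on a cart in front of the work surface, level with it; the furniture and walls round the work are solid. World frame = base frame: x ahead of the robot, y to its left, z up, the work surface at z = 0. Lengths are in m, angles in degrees, forces in N, time in s.
With the tool pointing down it reaches from about 0.4 to 0.925 m from the base axis. Payload 4.1 kg.
Tool frame: the origin (TCP) lies on the centre line of the jaws, within the pads' length; the fingertips stand 22 mm ahead of it and the grasp point (between the pads) lies 3 mm ahead of it; z points along the fingers, y is the line along which they close (so a half turn about z gives the same grasp; the last joint's range is limited). The gripper opens to 85 mm and grips with 20 to 120 N. Pads are 22 mm wide; open, the fingers measure 114 mm over their backs; the gripper's body (76 mm by 85 mm) begins 54 mm behind the grasp point. The pads swing forward as they close: fully open they stand 13 mm farther back than shut.
Start: joints at [-78.266, 22.827, 2.584, 88.041, -1.071, 69.15, -2.905], TCP at [0.194, 0.62, 0.253] pointing down, gripper open.
Joint ranges: [-161.44, 161.44], [-28.35, 127.94], [-78.24, 83.42], [0, 140.83], [-78.03, 258.03], [13.02, 114.36], [-168.23, 168.23]. Speed limits (degrees/s): [147.25, 147.25, 180, 180, 180, 180, 180].

### API

Orientations are given as [roll, pitch, yaw] about the fixed x, y, z axes, in that order (R = Rz(yaw) Ry(pitch) Rx(roll)).
In Python, from rig import manip gives the robot as it stands. The module is installed in compiled form; this text tells all that it offers.
- The arm moves only by the shell command python3 -m jog 'ROWS'. ROWS is JSON, a list of rows, each a list of 3 entries, a list of its own where there are three numbers: the finger opening in cm, from 0 to 8.54, then the shift along the tool's x, y, z in cm, then the turn about the tool's z in rad. In form: [[grip, [x, y, z], twist], ...]. A call has 1 to 5 rows; each row shifts and turns the commanded pose from where the row before left it, along the tool's axes as they then stand; what a row does not reach is not made up. A row lasts 1/12 s, in which the tool goes at most 41.7 mm and 7.16 degrees, less where a joint would pass 70% of its speed; a pose out of reach is approached as far as the arm can. A call is refused whole if a number of a shift passes 4.17 or a number of a turn 0.125, either way. A call with a gripper value outside its range is refused whole. The fingers move at their own pace and stop on an object; the grip force is fixed at half the most. Time passes only in rows, so rows that do not move let the fingers close. It gives the time, the measured TCP pose, the force, the opening and the grip force at its end, in the units of the state.
- manip.sense(): the state, without advancing time (a new reading comes with each control period).
- manip.camera(name): name is "side" or "top"; returns (picture, depth): 400x640x3 uint8, red, green, blue; 400x640 float32, m along the optical axis (not along the pixel's ray), 0 where there is no reading.
- manip.camera_model(name): a dict with "camera_matrix" (3x3 intrinsics, pixels), "camera_from_world" (4x4, takes a point from world to camera coordinates). Camera axes: x right, y down, z forward; pixel columns grow to the right and rows downward; lengths in m; the calibration is good to about 2 mm. A picture is of the moment at which its call begins. camera_model takes no time and is no camera call.
- manip.close_job(): hands the job in; it is judged then, once.
The state is a dict: "clock": time; "qpos": joint angles; "dq": joint speeds; "joint_efforts": joint torques, N m; "eef_pos": TCP position; "eef_rot": TCP orientation; "ft_force": force on the tool from outside, world axes, zero at the start; "torque": the same for the moment, N m; "opening": finger opening in m; "grasp_force": force on a finger pad.
Only numpy, scipy, OpenCV 4.12 (cv2) and the standard library are available. Lean on these libraries where they do the work, as an engineer would, in place of code of your own. Each camera call takes 0.05 s, during which the arm holds its last target. There are 200 camera calls.

### The job

Fit the pulley to the gear unit's shaft: lay the shorter of the two loose keys in the slot of the shaft and settle it on the slot's floor, then slide the pulley on with its keyway over the key until its rim stands home against the shaft's collar. Feel for the fit and never force anything: neither key nor pulley may be pressed harder than a light hand push (35 N). Leave the other things on the table where they are.

Things in the scene. Friction and masses are not known exactly. Their poses are not given: they have to be found in the camera images.
- gear_unit: fixed grey worm gear unit, foot 124 x 104 mm, 114 mm high, finned motor behind it. Origin under the middle of its foot; x points to the motor, y away from the shaft, z up. The level steel shaft leaves its -y side, axis 70 mm above the table: a collar 42 mm across (face at y = -60 mm), then plain shaft 30 mm across, 66 mm long. The worm holds it: it does not turn by hand
- shaft_end (a point): point on the shaft's axis at its free end (last 4 mm tapered to 24 mm); axes as gear_unit, so +y runs along the shaft to the collar's face at y = +66 mm. Its key slot, closed at both ends, is in the upper side from y = +14 to +56 mm, 11.6 mm wide; flat floor 8.5 mm from the axis. The slot was left turned from straight up by up to 0.55 rad about the shaft's axis, either way; this is not reported
- key_center (a point): centre of the shorter key, a plain steel bar 10 mm wide (x), 40 mm long (y), 12 mm high (z), 38 g, flat on the table. Seated, its centre is at y = +35 mm in shaft_end's frame, 14.5 mm from the shaft's axis, and about 7 mm of its height stands out of the shaft
- long_key_center (a point): centre of the longer key, 10 x 58 x 12 mm, too long for the slot; a bystander. The two keys may lie either way round
- pulley: bright two-groove pulley, 0.48 to 0.78 kg. Origin on its axis at the rim's face that meets the collar; its axis is y, z points through the keyway (straight up at the start). Rim 80 mm across from y = -26 to 0, boss 56 mm across from y = -58 to -26. Bore 32 mm with a keyway 11.6 mm wide, ceiling 23 mm from the axis, over the whole length. Home when its origin is at the collar's face
- pulley_boss (a point): point on the pulley's axis half-way along its boss (42 mm from the rim's face), 68.6 mm above the table at the start; axes as the pulley. The boss is 32 mm long, free all round, and is the place to grip it from above. Home, it is at y = +24 mm in shaft_end's frame; let go, the pulley hangs 1 mm low on the shaft
- v_block: fixed steel V-block, 90 x 30 x 44 mm, in which the pulley's rim rests; origin under its middle; its V runs along its y. The boss overhangs its -y side
- oil_can: small pump oiler, 58 x 75 x 120 mm, bystander; origin under its middle
- caliper: vernier caliper, 61 x 200 x 8 mm, bystander; origin under its middle
- hex_key: 6 mm hex key, 33 x 83 mm, bystander; origin under its middle
- screwdriver_yellow: screwdriver with yellow handle, 142 mm long, bystander; origin under its middle
- rivet_dish: round dish with rivets, 80 mm, 16 mm high, bystander; origin under its middle

How it is judged (in metres and radians):
On the way, in this order (a step that is already met when the one before it is completed fails the run):
1. the shorter key lies released in the shaft's slot, flat on its floor (x of key_center in the frame of shaft_end between -0.0095 and 0.0095 m and y of key_center in the frame of shaft_end between 0.032 and 0.038 m and z of key_center in the frame of shaft_end between 0.01 and 0.0163 m and angle between the y axis of key_center and the y axis of shaft_end, either way round below 0.1 rad and contact force between key and the fingers below 0.2 N), for 0.2 s.
2. the pulley is home against the collar with the key in its keyway (x of key_center in the frame of shaft_end between -0.0095 and 0.0095 m and y of key_center in the frame of shaft_end between 0.032 and 0.038 m and z of key_center in the frame of shaft_end between 0.01 and 0.0163 m and angle between the y axis of key_center and the y axis of shaft_end, either way round below 0.1 rad and y of pulley_boss in the frame of shaft_end between 0.0215 and 0.0262 m and x of pulley_boss in the frame of shaft_end between -0.0025 and 0.0025 m and z of pulley_boss in the frame of shaft_end between -0.003 and 0.0025 m and angle between the y axis of pulley_boss and the y axis of shaft_end, either way round below 0.07 rad and angle between the z axis of pulley_boss and the z axis of key_center, either way round below 0.15 rad), for 0.2 s.
At the end, for the whole second after the job is handed in: The shorter key lies on the slot's floor (centre 10 to 16.3 mm above the axis, within 3 mm of the slot middle), the pulley is on the shaft with the key in its keyway, its rim face within 2.5 mm of the collar, and it is let go and still (all of step 2 and linear speed of pulley below 0.02 m/s and contact force between pulley and the arm below 0.2 N); the robot touches nothing.
It fails at once if the pulley is pressed against the shaft or the gear unit with more than 35 N (contact force between pulley and gear_unit above 35 N).
It fails at once if the pulley is pressed against the key with more than 35 N (contact force between pulley and key above 35 N).
It fails at once if the key is pressed on the shaft with more than 35 N (contact force between key and gear_unit above 35 N).
It fails at once if another thing is moved by more than 30 mm (distance of any of long_key_center, oil_can, caliper, hex_key, screwdriver_yellow, rivet_dish from where it was at the start of the episode above 0.03 m).
It also fails if it takes over 72 s, if anything falls off the work surface, if the arm or the gripper's body presses on something with over 40 N, if the wrist force passes 120 N, or if a joint passes its speed limit or range.

## Working session

There is one attempt and no reset: what is moved stays moved. The work goes in short steps, Python scripts to look and compute and a shell command to move; the robot and the scene stay as the last step left them, time stands still between calls to the robot, and variables do not carry over. Pictures are saved under pics/ and viewed, at most 12 in all, crops included, and the job is handed in when it is done.

```bash
mkdir -p pics
python3 - <<'E'
from rig import manip
import cv2, numpy as np
s=manip.sense(); print({k:np.round(v,3).tolist() if not np.isscalar(v) else v for k,v in s.items()})
for n in("top","side"):
    p,d=manip.camera(n); cv2.imwrite(f"pics/{n}0.png",p[:,:,::-1]); np.save(f"pics/{n}0.npy",d)
    m=manip.camera_model(n); print(n,np.round(m["camera_matrix"],1).tolist(),np.round(m["camera_from_world"],4).tolist(), (d>0).mean())
E
```

```text
{'clock': 0.0, 'qpos': [-78.265, 22.872, 2.58, 88.115, -1.073, 69.15, -2.904], 'dq': [0.099, -0.052, 0.054, -0.03, 0.014, -0.094, 0.086], 'joint_efforts': [-0.001, -47.513, 1.365, -25.423, 0.012, 0.009, -0.0], 'eef_pos': [0.194, 0.62, 0.252], 'eef_rot': [-179.888, 0.007, 162.599], 'ft_force': [0.082, -0.418, 0.115], 'torque': [-0.036, -0.028, 0.018], 'grasp_force': 0.0, 'opening': 0.08541216569835182}
top [[407.5, 0.0, 320.4], [0.0, 407.5, 193.1], [0.0, 0.0, 1.0]] [[0.0208, -0.9997, -0.0133, -0.171], [-0.989, -0.0187, -0.1466, 0.5368], [0.1463, 0.0162, -0.9891, 0.9855], [0.0, 0.0, 0.0, 1.0]] 0.9958984375
side [[410.8, 0.0, 319.8], [0.0, 410.8, 193.9], [0.0, 0.0, 1.0]] [[-0.8774, -0.4795, -0.0159, 0.3789], [-0.1617, 0.3268, -0.9312, 0.2158], [0.4516, -0.8145, -0.3643, 0.5101], [0.0, 0.0, 0.0, 1.0]] 0.9960625
```

View pics/top0.png

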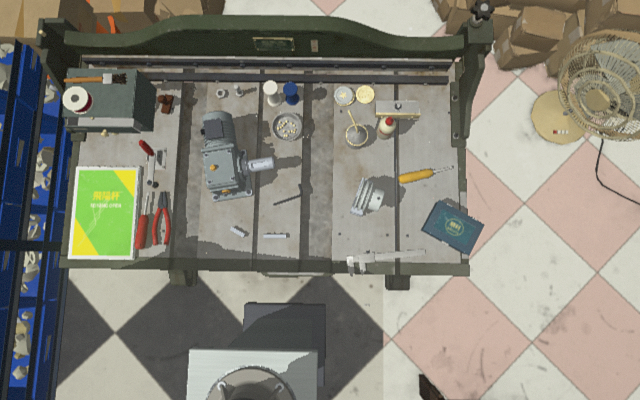

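View pics/side0.png

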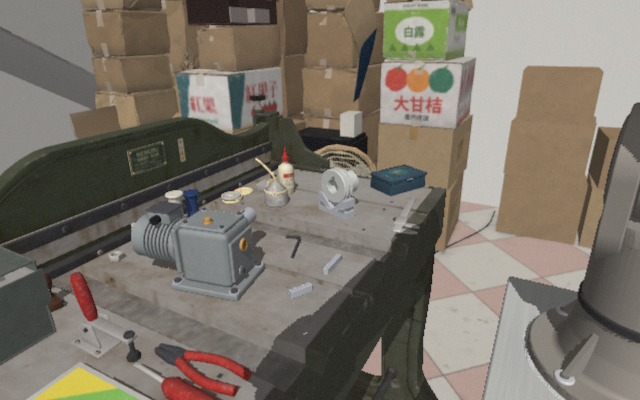

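The top view shows the short key at about (239,231), the long key at (277,236), the shaft at (262,163) pointing right, and the pulley in its V-block at (368,196). The side view shows the same: short key (300,290), pulley (340,185), shaft end (250,215).

```bash
cat > h.py <<'E'
import numpy as np, cv2
from rig import manip
def cloud(n,d):
    m=manip.camera_model(n);K=np.array(m["camera_matrix"]);T=np.linalg.inv(np.array(m["camera_from_world"]))
    v,u=np.mgrid[:d.shape[0],:d.shape[1]]
    c=np.dstack([(u-K[0,2])/K[0,0]*d,(v-K[1,2])/K[1,1]*d,d])
    return c@T[:3,:3].T+T[:3,3]
def ray(n,uv,z):
    m=manip.camera_model(n);K=np.array(m["camera_matrix"]);T=np.linalg.inv(np.array(m["camera_from_world"]))
    uv=np.atleast_2d(np.array(uv,float)); r=np.c_[(uv-K[:2,2])/[K[0,0],K[1,1]],np.ones(len(uv))]@T[:3,:3].T
    return T[:3,3]+r*((z-T[2,3])/r[:,2])[:,None]
E
python3 - <<'E'
from h import *
a=cv2.imread("pics/top0.png");b=cv2.imread("pics/side0.png")
A=cv2.resize(a[140:250,190:300],(400,400),interpolation=cv2.INTER_NEAREST)
B=cv2.resize(a[160:240,340:420],(400,400)[:2],interpolation=cv2.INTER_NEAREST)
cv2.imwrite("pics/c.png",np.hstack([A,B]))
for n in("top","side"):
    P=cloud(n,np.load(f"pics/{n}0.npy"))
    x,y,z=P[...,0],P[...,1],P[...,2]
    np.set_printoptions(precision=3,suppress=True,linewidth=220)
    tab=(abs(z)<.02)&(x>.4)&(x<.9)&(y>-.5)&(y<.3); print(n,"table z",np.median(z[tab]),z[tab].std())
    if n=="top":
        print((z[224:242,228:294:2]*1000).astype(int))
        print((z[150:178,240:280:2]*1000).astype(int))
        for u,v in[(239,231),(277,236),(262,163),(272,163),(222,165),(370,196)]: print(u,v,P[v,u])
    else:
        for u,v in[(300,290),(333,263),(250,215),(340,185)]: print(u,v,P[v,u])
E
```

```text
top table z -2.0900659854827808e-05 0.006061941628918834
[[   3    0   -6   -5   -2    0   -3    0    0    1    0    0    1  -30  -32   -3   -2    0    0    3   -3   -2    0    1 1051   -1   -3   -2   -1    1    0    0    2]
 [   0    0   -1   -2   -3    0    0    0   -2 1051   -2    0   -3  -31  -29    0    0   -1   -1    1    3    3   -2   -1   -1   -2    1   -2   -1    2   -3   -3   -3]
 [   0    0   -2    1    0   -2    2   -2   -2   -2   -1   -1   -2  -31  -31    0    2   -2   -3   -3    0   -1   -1   -4   -1   -1   -2   -3    1    0    0   -1   -1]
 [  -2   -2   10    0   -1   -2   -1    0   -1    0   -1   -3    0  -27  -30   -1    0    0    0   -6    0    0    0    2    0    0   -5    1    1   -2    1   -3    0]
 [   1    1   11   12    1    0   -1   -5   -1    2    0   -1    0  -28  -28   -2    0    0   -1   -2    0    2    0    1    0   -3   -1   -3   -2    2    1    0   -2]
 [   2   14   12   13    6    2   -2   -1   -1    0   -4   -4   -2  -33  -28    0    0   -2   -2    0    2    0   -2    2    0    1    0    1    2    0    0    2    3]
 [   0   11   15   10   10    2   -
[... 4523 characters left out ...]
 0    3   -2   -2    0    0    0]
 [  92   94   74   73   71    0   -1    0  -15  -31   -1    0    1    1    1   -1   -3    1    0    1]
 [  93   91   73   44   11    2   -2   -1  -15  -28    1    0    0   -1    0   -2    0    0    2    0]
 [  94   88   75   44   14    4   -1    0  -15  -29    1    2    0    1   -1    0    0    1   -1    1]]
239 231 [0.442 0.046 0.012]
277 236 [ 0.432 -0.051  0.009]
262 163 [ 0.606 -0.017  0.079]
272 163 [ 0.605 -0.042  0.084]
222 165 [0.592 0.072 0.113]
370 196 [ 0.527 -0.279  0.095]
side table z 0.0007422610277317276 0.007133973939633056
300 290 [0.437 0.057 0.011]
333 263 [ 0.427 -0.04   0.012]
250 215 [ 0.593 -0.024  0.078]
340 185 [ 0.513 -0.244  0.078]
```

View pics/c.png

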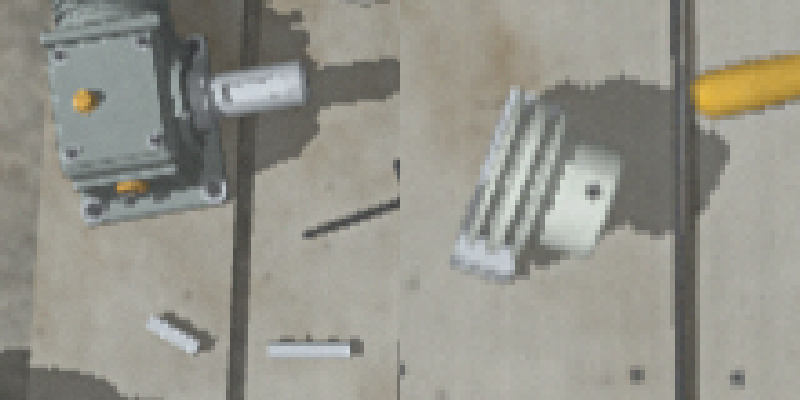

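Crop: the slot is a darker strip on the upper side of the shaft, left of centre. The pulley boss is to the right of the rim with its set-screw hole on top. Next I fit numbers to these.

```bash
cat > fit.py <<'E'
from h import *
from scipy.optimize import least_squares
np.set_printoptions(precision=4,suppress=True,linewidth=200)
def grab(n,box,d):
    P=cloud(n,d).reshape(-1,3); lo,hi=np.array(box).T
    return P[((P>lo)&(P<hi)).all(1)]
def axisfit(P,r,p0):  # x0 at y=ym, slope, z, loss robust
    ym=np.median(P[:,1])
    f=lambda q:(np.hypot((P[:,0]-q[0]-q[1]*(P[:,1]-ym))/np.hypot(1,q[1]),P[:,2]-q[2])-r)*1e3
    s=least_squares(f,p0,loss="cauchy",f_scale=1.5); return s.x,ym,f(s.x)
def key(box,d,n="top",lo=.007):
    P=grab(n,box,d); P=P[(P[:,2]>lo)]; r=cv2.minAreaRect((P[:,:2]*1000).astype(np.float32)); return r,P.mean(0),len(P)
E
python3 - <<'E'
from fit import *
D={n:np.load(f"pics/{n}0.npy") for n in("top","side")}
for n in D:
    print(n,"short",key([(.41,.475),(.005,.09),(.003,.02)],D[n],n)); print("long",key([(.40,.465),(-.1,-.01),(.003,.02)],D[n],n))
    S=grab(n,[(.57,.64),(-.06,.005),(.055,.1)],D[n])
    S=S[S[:,1]<-.004]
    for fixz in(0,1):
        q,ym,e=axisfit(S,.015,[.605,0,.07]); 
    print(n,"shaft",q,ym,len(S),"res",np.median(abs(e)), "ymin",np.sort(S[:,1])[:12:3])
    q,ym,e=axisfit(grab(n,[(.49,.57),(-.33,-.268),(.05,.13)],D[n]),.028,[.53,.2,.0686]); print("boss",q,ym,np.median(abs(e)))
E
```

```text
top short (((439.9533996582031, 50.78089904785156), (40.41368103027344, 9.919114112854004), 62.25782012939453), array([0.44  , 0.0507, 0.0118]), 63)
long (((434.06988525390625, -44.03985595703125), (15.338000297546387, 56.52155303955078), 0.9099148511886597), array([ 0.4304, -0.0442,  0.0116]), 91)
top shaft [ 0.6063 -0.1901  0.0692] -0.02491789708674727 217 res 1.450586737745261 ymin [-0.0472 -0.0461 -0.0455 -0.0444]
boss [0.5271 0.4662 0.0687] -0.2861734443205694 1.3618748247553552
side short (((440.3577880859375, 51.83235549926758), (39.412574768066406, 12.52031135559082), 61.17242431640625), array([0.4395, 0.0539, 0.0116]), 160)
long (((431.7723388671875, -43.338645935058594), (11.482714653015137, 58.6636962890625), 1.2013118267059326), array([ 0.4302, -0.0412,  0.012 ]), 141)
side shaft [ 0.6074 -0.1974  0.0706] -0.028603565555948396 164 res 0.5670701007775749 ymin [-0.0447 -0.043  -0.0423 -0.042 ]
boss [ 0.522  -0.1238  0.0706] -0.2841669323175928 2.2043690419292945
```

Run:
```python
from fit import *
D={n:np.load(f"pics/{n}0.npy") for n in("top","side")}
for n in D: T=np.linalg.inv(np.array(manip.camera_model(n)["camera_from_world"]));print(n,T[:3,3])
def fr(P,c,th): # along axis s (+y of thing), lateral t, z
    a=np.array([-np.sin(th),np.cos(th)]);b=np.array([np.cos(th),np.sin(th)]);d=P[:,:2]-c
    return d@a,d@b,P[:,2]
def fitc(P,r,c,th,smin,smax,z,it=6,excl=None):
    for _ in range(it):
        s,t,h=fr(P,c,th); m=(s>smin)&(s<smax)&(abs(np.hypot(t,h-z)-r)<.004)
        if excl is not None: m&=~excl(s,t,h-z)
        Q=P[m]
        def f(q):
            s,t,h=fr(Q,np.array([q[0],c[1]]),q[1]); return (np.hypot(t,h-q[2])-r)*1e3
        q=least_squares(f,[c[0],th,z],loss="soft_l1").x; c=np.array([q[0],c[1]]);th=q[1];z=q[2]
    return c,th,z,m.sum(),np.median(abs(f(q)))
for n in("top","side","both"):
    P=np.vstack([cloud(k,D[k]).reshape(-1,3) for k in D if n in(k,"both")])
    R=P[(abs(P[:,0]-.605)<.06)&(abs(P[:,1]+.02)<.08)&(P[:,2]>.04)]
    c,th,z,k,e=fitc(R,.015,np.array([.605,-.025]),.19,-.02,.02,.07); print(n,"shaft",c,th,z,k,e)
    s,t,h=fr(R,c,th); rr=np.hypot(t,h-.07)
    m=(rr<.0165)&(s<.03);print(" end s",np.sort(s[m])[:10:2])
    m=(abs(rr-.021)<.002)&(s>.02)&(s<.07);print(" collar s",np.sort(s[m])[:16:3])
    m=(rr<.0128)&(s>-.008)&(s<.027)&(h>.07); A=np.arctan2(-t[m],h[m]-.07)
    if m.sum()>5:
        p=np.polyfit(t[m],h[m]-.07,1); print(" floor n",m.sum(),"t range",np.percentile(t[m],[5,50,95]),"line",p,"norm ang about y",np.arctan(-p[0]), "med ang",np.median(A),"s",np.percentile(s[m],[2,98]))
    R=P[(abs(P[:,0]-.527)<.08)&(abs(P[:,1]+.27)<.09)&(P[:,2]>.055)]
    c,th,z,k,e=fitc(R,.028,np.array([.525,-.285]),-.32,-.012,.012,.0686);print(n,"boss",c,th,z,k,e)
    s,t,h=fr(R,c,th); rr=np.hypot(t,h-.0686)
    m=abs(rr-.028)<.003;print(" boss s",np.percentile(s[m],[1,3,97,99])); m=(abs(rr-.04)<.0025)&(abs(s)<.06);print(" rim s",np.percentile(s[m],[2,5,95,98]),m.sum())
```

```text
top [ 0.3904 -0.1768  1.0511]
side [0.137  0.5266 0.3928]
top shaft [ 0.6062 -0.025 ] 0.18005509740250877 0.0698513399612954 155 0.9704645892444561
 end s [-0.0206 -0.0206 -0.0204 -0.0203 -0.0198]
 collar s [0.0451 0.0456 0.046  0.0465 0.0469 0.0473]
 floor n 69 t range [-0.0089 -0.0021  0.0041] line [0.112  0.0084] norm ang about y -0.11152965489009062 med ang 0.2415519152955404 s [-0.0052  0.0263]
top boss [ 0.5266 -0.285 ] -0.40868452213731926 0.06826011292552528 183 0.9172305177134049
 boss s [-0.0242 -0.0231  0.0286  0.0315]
 rim s [0.0062 0.0073 0.0329 0.0339] 163
side shaft [ 0.6067 -0.025 ] 0.19420121096535797 0.07065358612918068 151 0.5202262827075869
 end s [-0.0176 -0.0166 -0.0159 -0.0153 -0.0149]
 collar s []
 floor n 17 t range [-0.0032  0.0001  0.0043] line [0.0608 0.0103] norm ang about y -0.06071250531455491 med ang -0.008130374642221121 s [-0.0076  0.0023]
side boss [ 0.5259 -0.285 ] -0.22977858326158965 0.06998820130119839 67 0.6764823063889515
 boss s [-0.0206 -0.0194  0.0375  0.0383]
 rim s [0.0105 0.0118 0.0367 0.0376] 174
both shaft [ 0.6065 -0.025 ] 0.18839126257649186 0.07022557009705241 303 0.7669638666817392
 end s [-0.0206 -0.0204 -0.0204 -0.0202 -0.0197]
 collar s [0.0451 0.0458 0.046  0.0465 0.047  0.0474]
 floor n 86 t range [-0.0081 -0.0011  0.0044] line [0.1546 0.0088] norm ang about y -0.15335621144546058 med ang 0.12252499021514246 s [-0.0067  0.0261]
both boss [ 0.5264 -0.285 ] -0.386798139049122 0.06850290566378951 231 0.9754917853376267
 boss s [-0.0237 -0.0227  0.0358  0.037 ]
 rim s [0.0071 0.0083 0.0342 0.035 ] 404
```

Run:
```python
from fit import *
for n in("top","side"):
    F=[manip.camera(n) for _ in range(12)]
    d=np.median([f[1] for f in F],0); np.save(f"pics/{n}1.npy",d); cv2.imwrite(f"pics/{n}1.png",np.mean([f[0] for f in F],0)[:,:,::-1])
D={n:np.load(f"pics/{n}1.npy") for n in("top","side")}
P=cloud("top",D["top"]); print((P[156:174,246:278,2]*1e3).round().astype(int))
th=.188;c=np.array([.6065,-.025]);a=np.array([-np.sin(th),np.cos(th)]);b=np.array([np.cos(th),np.sin(th)])
for n in D:
    Q=cloud(n,D[n]).reshape(-1,3);d=Q[:,:2]-c;s=d@a;t=d@b
    for lo,hi in((-.02,-.008),(-.004,.008),(.008,.02),(.02,.032)):
        m=(s>lo)&(s<hi)&(abs(t)<.017)&(Q[:,2]>.06);o=np.argsort(t[m]);print(n,lo,[f"{x*1e3:.0f}:{y*1e3:.1f}" for x,y in zip(t[m][o],Q[m][o,2])])
a=cv2.imread("pics/top1.png");b=cv2.imread("pics/side1.png")
cv2.imwrite("pics/c1.png",np.hstack([cv2.resize(a[145:185,240:290],(400,320),interpolation=cv2.INTER_CUBIC),cv2.resize(b[195:235,230:280],(400,320),interpolation=cv2.INTER_CUBIC)]))
```

```text
[[ 11   6  -1  -1   0  -1   0  -1   0  -1  -3 -29 -31 -32 -30  -1  -1   0   0   0  -1  -1   0   0   0   0  -1  -1   0  -1  -1  -1]
 [ 13   6  -1  -1  -1  -2   0  -1  -1   1  -4 -30 -31 -30 -31   1  -1  -1  -2   0   0   0  -1  76  78  79  77  -1   0   0   0   0]
 [ 12   9  -1   0  -1  -1   0  -1  -1   0  -4 -30 -30 -29 -30  -1   0  77  77  78  80  81  81  82  81  81  81  79   0   0  -2  -2]
 [ 78  11  -1  -1  -1   0  -1  -1   0  -1  -4  77  79  79  79  80  81  82  82  82  82  84  84  83  83  84  84  81   1  -1   0   0]
 [ 81  64   0  -2  -1  76  78  79  79  81  81  82  81  82  82  83  82  83  84  83  85  84  84  84  85  85  83  82  64   0  -1   0]
 [ 82  79  80  81  81  82  82  84  83  83  83  84  83  83  84  83  85  84  86  85  80  79  85  85  86  86  84  82  67  -1   0   0]
 [ 85  82  82  83  82  83  83  83  83  84  85  85  84  85  78  79  80  81  80  78  80  78  85  86  85  85  84  83  73  -2  -1   0]
 [ 85  83  84  84  84  84  84  84  79  80  79  79  79  80  79  79  79  78  79  78  79  78  86  84  85  84  84  82  76  -1  -1  -1]
 [ 89  84  85  85  84  79  79  80  79  79  78  78  7
[... 4962 characters left out ...]
'3:80.4', '4:85.4', '4:84.8', '4:85.4', '4:83.1', '4:83.4', '4:82.6', '4:80.8', '5:80.9', '5:85.1', '6:85.0', '7:84.8']
side 0.008 ['-15:71.0', '-15:69.3', '-15:71.2', '-15:73.1', '-14:72.7', '-14:68.9', '-14:74.4', '-14:74.2', '-14:66.9', '-14:66.7', '-14:74.4', '-14:76.1', '-14:76.3', '-14:77.5', '-14:75.5', '-13:77.5', '-13:78.3', '-13:78.7', '-13:78.4', '-13:63.5', '-12:63.1', '-12:79.6', '-12:79.3', '-12:79.8', '-11:80.7', '-11:80.2', '-11:80.6', '-10:81.8', '-10:81.3', '-10:81.8', '-10:82.3', '-9:82.3', '-9:82.5', '-9:83.3', '-9:83.6', '-8:83.4', '4:84.4']
side 0.02 [][ WARN:0@10.671] global loadsave.cpp:1063 imwrite_ Unsupported depth image for selected encoder is fallbacked to CV_8U.
```

View pics/c1.png

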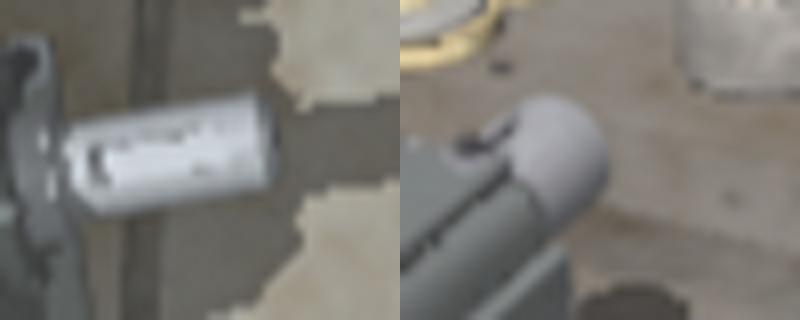

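The lit slot runs along the shaft, with the upper wall at t ≈ +4 mm and the lower wall at −8 mm. It is therefore tilted about −0.15 rad, towards the robot. I move over the short key.

```bash
cat > go.py <<'E'
import sys,numpy as np
from rig import manip
# usage: go.py x y z yang(deg) -> shift (cm) in the present tool axes and twist (rad)
x,y,z,a=map(float,sys.argv[1:5]); s=manip.sense()
from scipy.spatial.transform import Rotation as Ro
R=Ro.from_euler("xyz",s["eef_rot"],degrees=True).as_matrix()
ya=np.degrees(np.arctan2(R[1,1],R[0,1])); tw=-((a-ya+90)%180-90)
print("t",round(s["clock"],2),"pos",np.round(s["eef_pos"],4),"ya",round(ya,2),"q",np.round(s["qpos"]),"F",np.round(s["ft_force"],1),"open",round(s["opening"]*100,2),"gf",round(s["grasp_force"],1))
print("shift cm",np.round(R.T@(np.array([x,y,z])-s["eef_pos"])*100,2),"twist",np.round(np.radians(tw),3))
E
R5='x'
python3 -m jog '[[8.5,[-2.7,-3.13,0],0],[8.5,[-2.7,-3.13,0],0],[8.5,[-2.7,-3.13,0],0],[8.5,[-2.7,-3.13,0],0],[8.5,[-2.7,-3.13,0],0]]'
python3 -m jog '[[8.5,[-2.7,-3.13,0],0],[8.5,[-2.7,-3.13,0],0],[8.5,[-2.7,-3.13,0],0],[8.5,[-2.7,-3.13,0],0],[8.5,[-2.7,-3.13,0],0]]'
python3 -m jog '[[8.5,[-2.7,-3.13,0],0],[8.5,[-2.7,-3.13,0],0],[8.5,[-2.7,-3.13,0],0],[8.5,[-2.7,-3.13,0],0],[8.5,[-2.7,-3.13,0],0]]'
python3 go.py .44 .0513 .1 -28
```

```text
clock: 1.72
eef_pos: [0.277, 0.4287, 0.2534]
eef_rot: [180.0, 0.0, 162.6]
ft_force: [1.2, 0.0, 0.2]
opening: 0.0849
grasp_force: 0.0
clock: 2.13
eef_pos: [0.3589, 0.2389, 0.2536]
eef_rot: [179.9, 0.0, 162.6]
ft_force: [1.3, 0.0, 0.2]
opening: 0.0851
grasp_force: 0.0
clock: 2.55
eef_pos: [0.4409, 0.0492, 0.2538]
eef_rot: [179.9, 0.0, 162.6]
ft_force: [0.2, 0.7, -0.4]
opening: 0.0848
grasp_force: 0.0
t 2.55 pos [0.4409 0.0492 0.2538] ya 72.61 q [-42.   1.  31. 115.  -1.  64.  62.] F [ 0.2  0.7 -0.4] open 8.48 gf 0.0
shift cm [ 0.16  0.15 15.38] twist -1.386
```

```bash
python3 -m jog '[[3,[0.16,0.15,1],0],[3,[0,0,1],0.125],[3,[0,0,1],0.125],[3,[0,0,1],0.125],[3,[0,0,1],0.125]]' >/dev/null
python3 -m jog '[[3,[0,0,1.5],0.125],[3,[0,0,1.5],0.125],[3,[0,0,1.5],0.125],[3,[0,0,1.5],0.125],[3,[0,0,1.5],0.125]]'>/dev/null
python3 -m jog '[[3,[0,0,1.5],0.125],[3,[0,0,1.3],0.125],[3,[0,0,0],0.125],[3,[0,0,0],0.125],[3,[0,0,0],0.125]]'>/dev/null
python3 -m jog '[[3,[0,0,0],0],[3,[0,0,0],0]]'>/dev/null
python3 go.py .44 .0513 .032 -28
python3 - <<'E'
from h import *
o=[]
for n,(u,v) in(("top",(239,220)),("side",(300,270))):
    p,d=manip.camera(n); cv2.imwrite(f"pics/{n}2.png",p[:,:,::-1]); np.save(f"pics/{n}2.npy",d); o.append(cv2.resize(p[v-50:v+50,u-50:u+50,::-1],(400,400),interpolation=cv2.INTER_CUBIC))
cv2.imwrite("pics/c2.png",np.hstack(o))
E
```

```text
t 3.97 pos [0.4394 0.0534 0.1003] ya -27.46 q [-48.  17.  41. 125. -16.  43. -24.] F [0.6 0.1 0. ] open 3.0 gf 0.0
shift cm [-0.16  0.15  6.83] twist 0.009
```

View pics/c2.png

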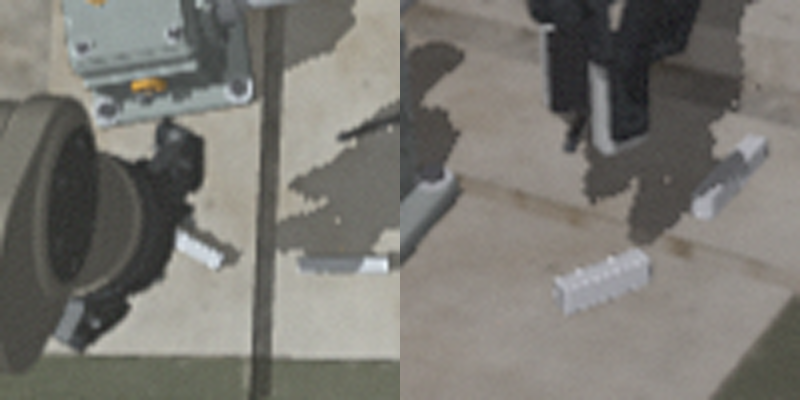

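The side crop shows the open fingers above the short key (side ~(300,257)), lined up with it. I go down and grip its upper half.

```bash
python3 -m jog '[[3,[-0.16,0.15,1.5],0.009],[3,[0,0,2],0],[3,[0,0,2],0],[3,[0,0,1.65],0],[3,[0,0,0],0]]'>/dev/null
python3 go.py .44 .0515 .0285 -28
python3 -m jog '[[0.6,[0,0,0],0],[0.6,[0,0,0],0],[0.6,[0,0,0],0],[0.6,[0,0,0],0],[0.6,[0,0,0],0]]'
python3 -m jog '[[0.6,[0,0,-1.5],0],[0.6,[0,0,-3],0],[0.6,[0,0,-3],0],[0.6,[0,0,-3],0],[0.6,[0,0,0],0]]'
python3 go.py .6 -.012 .14 10.8
```

```text
t 4.48 pos [0.4379 0.0507 0.0266] ya -28.1 q [-41.  25.  34. 128. -25.  34. -16.] F [-0.3 -0.   0.8] open 2.99 gf 0.0
shift cm [ 0.17  0.15 -0.19] twist -0.002
clock: 4.9
eef_pos: [0.4407, 0.0512, 0.0296]
eef_rot: [179.9, -0.1, 61.8]
ft_force: [-0.4, 0.1, 2.1]
opening: 0.0073
grasp_force: 59.0
clock: 5.32
eef_pos: [0.4438, 0.0514, 0.1387]
eef_rot: [179.6, -0.5, 61.8]
ft_force: [0.8, 0.4, -0.5]
opening: 0.0073
grasp_force: 58.7
t 5.32 pos [0.4438 0.0514 0.1387] ya -28.2 q [-51.  13.  44. 123. -12.  48. -28.] F [ 0.8  0.4 -0.5] open 0.73 gf 58.7
shift cm [ 1.790e+00  1.676e+01 -1.000e-02] twist -0.681
```

```bash
python3 -m jog '[[0.6,[0,0,-3],0],[0.6,[0.36,3.35,0],0],[0.6,[0.36,3.35,0],0],[0.6,[0.36,3.35,0],0],[0.6,[0.36,3.35,0],0]]'>/dev/null
python3 -m jog '[[0.6,[0.36,3.35,0],0],[0.6,[0,0,0],-0.12],[0.6,[0,0,0],-0.12],[0.6,[0,0,0],-0.12],[0.6,[0,0,0],-0.12]]'>/dev/null
python3 -m jog '[[0.6,[0,0,0],-0.12],[0.6,[0,0,0],-0.081],[0.6,[0,0,0],0],[0.6,[0,0,0],0]]'
python3 go.py .6021 -.0111 .125 10.8
```

```text
clock: 6.48
eef_pos: [0.5959, -0.0123, 0.1636]
eef_rot: [-180.0, -0.0, 100.7]
ft_force: [-0.1, 0.2, 0.8]
opening: 0.0072
grasp_force: 58.9
t 6.48 pos [ 0.5959 -0.0123  0.1636] ya 10.71 q [-28.  25.  33. 102. -16.  57.  22.] F [-0.1  0.2  0.8] open 0.72 gf 58.9
shift cm [-0.    0.63  3.86] twist -0.002
```

```bash
python3 -m jog '[[0.6,[0,0.63,1],0],[0.6,[0,0,1.4],0],[0.6,[0,0,1.4],0],[0.6,[0,0,0],0],[0.6,[0,0,0],0]]'
python3 - <<'E'
from h import *
o=[]
for n,(u,v) in(("top",(262,163)),("side",(250,205))):
    p,d=manip.camera(n); cv2.imwrite(f"pics/{n}3.png",p[:,:,::-1]); np.save(f"pics/{n}3.npy",d); o.append(cv2.resize(p[v-33:v+33,u-33:u+33,::-1],(400,400),interpolation=cv2.INTER_CUBIC))
cv2.imwrite("pics/c3.png",np.hstack(o))
E
python3 go.py .6021 -.0111 .125 10.8
```

```text
clock: 6.9
eef_pos: [0.6018, -0.0109, 0.1246]
eef_rot: [-179.9, 0.0, 100.8]
ft_force: [-0.2, 0.0, 0.5]
opening: 0.0075
grasp_force: 58.9
t 7.0 pos [ 0.6029 -0.0112  0.1261] ya 10.81 q [-27.  28.  32. 103. -18.  54.  23.] F [ 0.4 -0.  -0.3] open 0.74 gf 58.9
shift cm [ 0.02 -0.07  0.11] twist 0.0
```

View pics/c3.png

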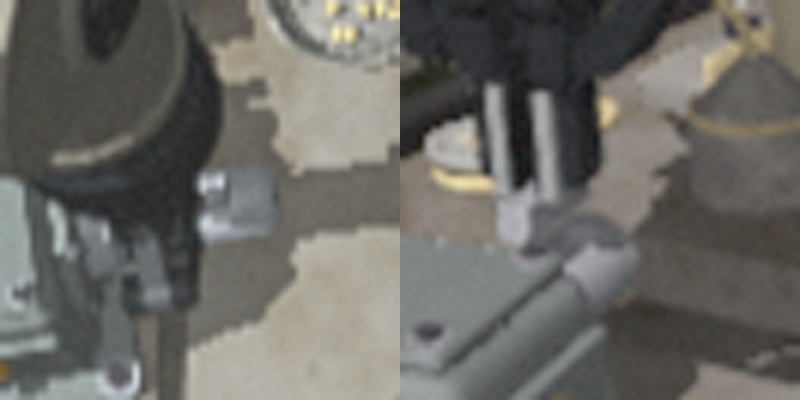

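The key is held between the pads just above the slot; its free end shows at top ~(264,160). I check its lateral and axial position from the depths.

Run:
```python
from fit import *
d=np.median([manip.camera("top")[1] for _ in range(4)],0)
P=cloud("top",d); print((P[154:172,256:278,2]*1e3).round().astype(int))
th=.188;c=np.array([.6065,-.025]);a=np.array([-np.sin(th),np.cos(th)]);b=np.array([np.cos(th),np.sin(th)])
for n,d in(("top",d),("side",np.median([manip.camera("side")[1] for _ in range(4)],0))):
    Q=cloud(n,d).reshape(-1,3);D=Q[:,:2]-c;s=D@a;t=D@b
    m=(Q[:,2]>.094)&(Q[:,2]<.112)&(abs(t)<.02)&(s<.03)&(s>-.03)
    o=np.argsort(s[m]); print(n,m.sum(),np.c_[s[m],t[m],Q[m][:,2]][o][:40]*1e3)
```

```text
[[279 277 277 270 264 259 253 245 237  -1   1   0  -1  -1   0  -1  -2   2   0  -1   0   2]
 [277 277 272 267 260 254 247 242  -1  -1  -1  -1  -1   0   1  -1   1   0   0   0   1   0]
 [278 272 268 263 257 250 244 238  -2  -1   0  -2  -1  -2   1   1   0   0   0   0  -1  -1]
 [271 267 263 256 250 246 240  -1   0   0  -2  -1   0  75  77  78  75  -2  -1   1  -1   0]
 [267 263 257 252 247 241  -1  77  76  78  79  79  79  82  81  81  81  78  -3  -1  -1   0]
 [260 257 252 248 242 237 109 109 109 109  82  83  84  83  81  84  82  80  -1  -1  -1   0]
 [257 251 246 240 235 177 109 110 109 108 104  84  85  84  84  83  84  82  64  -2  -1  -1]
 [250 245 241 235 182 180 109 109 109 108 107  80  84  85  85  86  83  83  69   2  -1  -1]
 [243 239 174 175 171 171 115 109 110 109 107  79  84  85  84  85  84  81  72   0  -1  -2]
 [237 206 166 163 163 146 118 106 104 101 100  79  84  84  84  84  86  83  75   0  -1   0]
 [222 208 157 154 151 149 119  80  78  79  76  78  78  86  84  84  83  82  79  -1  -1  -2]
 [221 210 158 148 130 110 109  76  77  78  76  78  79  83  84  82  82  82  79   0   0   0]
 [220 21
[... 1775 characters left out ...]
 99.409 ]
 [ 18.017  -13.5478 110.1314]
 [ 18.2626   2.53   110.4009]
 [ 18.9183 -11.8353 108.337 ]
 [ 19.0864  -7.465  103.9686]
 [ 20.0037  -0.3573 109.4463]
 [ 20.1551  -6.0281 104.239 ]
 [ 20.1952  -5.6682 100.2593]
 [ 20.674  -10.9793 110.9038]
 [ 20.8023  -6.2108 102.5501]
 [ 21.2706 -11.1342 109.2028]
 [ 21.428    0.8613 109.878 ]
 [ 21.4734 -10.8784 105.3319]
 [ 21.6762   2.7722 109.763 ]
 [ 21.8141   2.4894 111.8128]
 [ 21.8754 -11.2937 107.5053]
 [ 22.0456  -6.5468  99.1478]
 [ 22.6349  -5.4146 105.1783]
 [ 24.0345  -8.6483 110.0323]
 [ 24.8051   9.1395 110.298 ]
 [ 24.8471  -6.8919 108.2063]
 [ 24.8642  -6.5178 104.2505]
 [ 24.8734  -6.1376 100.2743]
 [ 24.893  -10.9871 108.6908]]
```

```bash
python3 -m jog '[[0.6,[0,-0.08,0.4],0],[0.6,[0,0,0.4],0],[0.6,[0,0,0],0]]'
python3 -m jog '[[0.6,[0,0,0.2],0],[0.6,[0,0,0],0]]'
python3 -m jog '[[0.6,[0,0,0.15],0],[0.6,[0,0,0],0]]'
python3 -m jog '[[0.6,[0,0,0.1],0],[0.6,[0,0,0],0]]'
python3 go.py .6021 -.0111 .108 10.8
```

```text
clock: 7.65
eef_pos: [0.6007, -0.0112, 0.1167]
eef_rot: [-179.9, -0.0, 100.8]
ft_force: [-0.4, 0.2, -0.5]
opening: 0.007
grasp_force: 58.9
clock: 7.82
eef_pos: [0.6012, -0.0113, 0.1153]
eef_rot: [-180.0, -0.0, 100.8]
ft_force: [0.2, 0.5, -0.6]
opening: 0.0073
grasp_force: 58.9
clock: 7.98
eef_pos: [0.6015, -0.0113, 0.1141]
eef_rot: [-180.0, -0.0, 100.8]
ft_force: [-0.0, -0.5, 0.3]
opening: 0.0074
grasp_force: 58.9
clock: 8.15
eef_pos: [0.6015, -0.0113, 0.1132]
eef_rot: [-180.0, -0.0, 100.8]
ft_force: [-0.6, -0.3, 0.3]
opening: 0.0072
grasp_force: 58.9
t 8.15 pos [ 0.6015 -0.0113  0.1132] ya 10.83 q [-27.  29.  31. 104. -19.  52.  24.] F [-0.6 -0.3  0.3] open 0.72 gf 58.9
shift cm [0.01 0.06 0.52] twist 0.001
```

```bash
for i in 1; do python3 -m jog '[[0.6,[0,0,0.1],0],[0.6,[0,0,0],0]]'; done
python3 -m jog '[[0.6,[0,0,0.1],0],[0.6,[0,0,0],0]]'
python3 -m jog '[[0.6,[0,0,0.07],0],[0.6,[0,0,0],0]]'
python3 -m jog '[[0.6,[0,0,0.05],0],[0.6,[0,0,0],0]]'
```

```text
clock: 8.32
eef_pos: [0.6015, -0.0112, 0.1122]
eef_rot: [-180.0, -0.0, 100.8]
ft_force: [-0.6, -0.2, 0.3]
opening: 0.0076
grasp_force: 58.9
clock: 8.48
eef_pos: [0.6014, -0.0113, 0.1111]
eef_rot: [-180.0, -0.0, 100.8]
ft_force: [0.7, -0.0, 0.4]
opening: 0.0074
grasp_force: 58.9
clock: 8.65
eef_pos: [0.6015, -0.0113, 0.1105]
eef_rot: [-180.0, -0.0, 100.8]
ft_force: [-0.2, -0.1, -0.3]
opening: 0.0073
grasp_force: 58.9
clock: 8.82
eef_pos: [0.6015, -0.0113, 0.11]
eef_rot: [-180.0, -0.0, 100.8]
ft_force: [-0.4, 0.0, 0.1]
opening: 0.0072
grasp_force: 58.9
```

```bash
python3 -m jog '[[0.6,[0,0,0.05],0],[0.6,[0,0,0],0]]'
python3 -m jog '[[0.6,[0,0,0.05],0],[0.6,[0,0,0],0]]'
python3 -m jog '[[0.6,[0,0,0.05],0],[0.6,[0,0,0],0]]' | grep -E 'pos|force'
```

```text
clock: 8.98
eef_pos: [0.6015, -0.0112, 0.1095]
eef_rot: [-180.0, -0.0, 100.8]
ft_force: [0.3, 0.3, -0.2]
opening: 0.0071
grasp_force: 58.9
clock: 9.15
eef_pos: [0.6016, -0.0113, 0.1091]
eef_rot: [180.0, -0.0, 100.8]
ft_force: [0.2, 0.6, 0.2]
opening: 0.0075
grasp_force: 58.9
eef_pos: [0.6016, -0.0113, 0.1087]
ft_force: [-0.1, -0.1, 0.3]
grasp_force: 59.0
```

```bash
python3 -m jog '[[0.6,[0,0,0.04],0],[1.8,[0,0,0],0],[1.8,[0,0,0],0],[1.8,[0,0,0],0]]' | grep -E 'pos|force|open'
python3 -m jog '[[1.8,[0,0,-1],0],[1.8,[0,0,-3],0],[1.8,[0,0,-4],0],[1.8,[0,0,-4],0],[1.8,[0,0,0],0]]'| grep -E 'pos|force|open'
python3 -m jog '[[1.8,[0,4,0],0],[1.8,[0,4,0],0],[1.8,[0,4,0],0],[1.8,[0,0,0],0]]'| grep -E 'pos|force|open'
python3 - <<'E'
from fit import *
th=.188;c=np.array([.6065,-.025]);a=np.array([-np.sin(th),np.cos(th)]);b=np.array([np.cos(th),np.sin(th)])
o=[]
for n,(u,v) in(("top",(262,163)),("side",(250,205))):
    F=[manip.camera(n) for _ in range(6)];p=F[0][0];d=np.median([f[1] for f in F],0)
    cv2.imwrite(f"pics/{n}4.png",p[:,:,::-1]); np.save(f"pics/{n}4.npy",d); o.append(cv2.resize(p[v-33:v+33,u-33:u+33,::-1],(400,400),interpolation=cv2.INTER_CUBIC))
    Q=cloud(n,d);q=Q.reshape(-1,3);D=q[:,:2]-c;s=D@a;t=D@b
    if n=="top": print((Q[154:174,246:278,2]*1e3).round().astype(int))
    m=(q[:,2]>.0865)&(q[:,2]<.1)&(abs(t)<.013)&(s<.037)&(s>-.03)
    k=np.c_[s,t,q[:,2]][m]*1e3;print(n,m.sum(),"s",np.percentile(k[:,0],[0,3,97,100]),"t",np.percentile(k[:,1],[3,50,97]),"slope",np.polyfit(k[:,1],k[:,2],1))
cv2.imwrite("pics/c4.png",np.hstack(o))
E
```

```text
eef_pos: [0.6015, -0.0113, 0.1081]
ft_force: [0.4, 0.0, -0.8]
opening: 0.018
grasp_force: 0.0
eef_pos: [0.6065, -0.0125, 0.2374]
ft_force: [2.1, -0.4, 0.8]
opening: 0.0178
grasp_force: 0.0
eef_pos: [0.7251, 0.0151, 0.2259]
ft_force: [-1.0, 1.5, -0.7]
opening: 0.0178
grasp_force: 0.0
[[ 12  -1  -2   0   0   1   0  -1  -2  -1  -2 -17 -29 -29 -29  -1   0   0   0  -1  -1  -1   2   0   0   0   0   1   0  -1  -1  -1]
 [ 10   0  -1  -1   1  -1  -1  -1  -1   0  -2 -30 -30 -29 -30   0  -1  -1   0  -2   0   0   0   0  -1   0   0  -1  -1  -1   0   0]
 [ 12   4   0   0  -1   0  -2   0   0  -2  -2 -31 -31 -30 -31   0  -1   0  -1   0  -2   0  -2   0   1   0   0   0   0  -1   0  -2]
 [  9   6   1   2  -1  -2   1  -1   0  -2  -4 -31 -29 -29 -31   1  -1   1   0   0  -1   1   0  77  76  79  77  -2   1   0  -2   0]
 [ 11  10  -2  -1  -2  -2  -1  -1  -1  -1  -6 -32 -29 -29 -30  -1   0  75  78  79  80  79  80  81  82  82  81  77   0   1  -1  -1]
 [ 78   9  -1  -2  -1  -1   0   1  -2  -1  -5  77  77  78  79  81  82  82  83  82  83  82  83  84  84  84  83  82  -2  -2   0  -3]
 [ 81  65   0  -1   2  75  78 
[... 1295 characters left out ...]
80  82  79  78  77  77  78  77  76  75  74  74  73  71  70  71   1  -1   0  -2   0   1   0  -2   0   0  -1  -1  -2]
 [ 85  86  79  77  76  77  75  75  74  74  72  71  68 -29 -31  -1   0  -1   1  -1   1   0  -1   0   1   0   0  -1  -1  -2   1   0]
 [ 84  83  76  74  73  72  70  -2  -1  -2 -12 -30 -29 -30   0   0   0   0   0  -1  -1  -1  -1  -1   1   0  -1  -1   0   0   0   0]
 [ 82  79  78  62  -2   0   0  -1   0  -2 -15 -30 -29 -31   0   0  -2  -1  -2   1  -2   0   1  -1  -1  -1  -2   0  -1  -1  -1  -1]]
top 69 s [-4.9809 -3.8174 34.0035 34.7007] t [-9.1267 -4.5307  0.0704] slope [ 0.1659 90.5216]
side 48 s [-5.8581 -4.1736 20.9655 23.6688] t [-9.214  -5.6673  0.2148] slope [ 0.2981 91.9606]
```

View pics/c4.png

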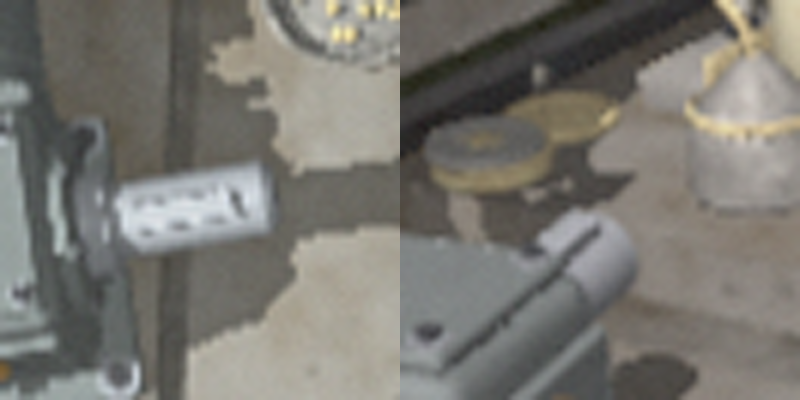

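The key lies in the slot: in the top crop (190,208) it is level along the shaft. It leans about −0.2 rad with the slot, and its top centre is at t = −4.5 mm, z = 90. Now I measure the pulley more closely and look for a free table patch for rolling it.

Run:
```python
from fit import *
D={n:np.load(f"pics/{n}1.npy") for n in("top","side")}
P=cloud("top",D["top"])
print("z 2px cm",); Z=P[180:262:5,290:450:5,2]*1e3; print(Z.round().astype(int))
print("x",P[180:262:5,330,0].round(3)); print("y",P[220,290:450:5,1].round(3))
for n in D:
    Q=cloud(n,D[n]).reshape(-1,3); R=Q[(abs(Q[:,0]-.527)<.06)&(abs(Q[:,1]+.27)<.07)]
    K=R[(R[:,2]>.1)&(R[:,2]<.115)]; print(n,"rim top rect",cv2.minAreaRect((K[:,:2]*1000).astype(np.float32)),len(K))
    for th0 in(-.25,-.33,-.4):
        th=th0;c=np.array([.5265,-.285])
        for _ in range(8):
            a=np.array([-np.sin(th),np.cos(th)]);b=np.array([np.cos(th),np.sin(th)]);d=R[:,:2]-c;s=d@a;t=d@b;r=np.hypot(t,R[:,2]-.0686)
            m=(abs(r-.028)<.0025)&(s>-.02)&(s<.006)&(R[:,2]>.06);G=R[m]
            f=lambda q:(np.hypot((G[:,0]-q[0])*np.cos(q[1])+(G[:,1]-c[1])*np.sin(q[1]),G[:,2]-.0686)-.028)*1e3
            q=least_squares(f,[c[0],th],loss="soft_l1").x;c=np.array([q[0],c[1]]);th=q[1]
        m2=(abs(r-.04)<.002)&(abs(s-.015)<.03); m3=abs(r-.028)<.002
        print(n,th0,"->",c,th,m.sum(),"rim s",np.percentile(s[m2],[1,99]),"boss s",np.percentile(s[m3&(R[:,2]>.07)],[1,99]))
```

```text
z 2px cm
[[  0  -1  -1 -31 -30 -31 -30 -31 -29   0   0   0   0   0  -1  45  -1  -1  -1   0  -1 -29  21  25  22  19   0   0   0  -1   0   0]
 [ -2   0   4 -30 -30 -30 -31 -29 -29  -1  -1  -1   0  -1  39  95  85  -1  -2   0  -1 -27   0   0  -1   0   0   0   0   1   0   1]
 [  0  -2   5 -31 -31 -30 -30 -30 -32  -1  -1  -1   0  -1 107 107 107  91  87  -1  -1 -30  -1   1  -1  -1  -1  -1   0   1   0   0]
 [  0   0   5 -30 -30 -31 -30 -30 -30   0  -2   0   1   0 102 107  95  96  95   1  -1 -28   1   0   0  -1   0   0  -1   0   1  -1]
 [  5   0   0 -31 -31 -31 -31 -30 -31   0  -1   0   0  24  96  97  95  96  96  -1  -1 -29   0   0   0   0  -1   0   0   0  42   0]
 [ -1   0   0 -30 -32 -30 -30 -30 -30   0   0  -1  -1  91  96  98  88  90  93  -1   0 -28  -2   0  -1   0  -1   0   1  17  43  43]
 [ -1   0   0 -29 -30 -32 -29 -32 -31   0  -1   0   0  44  45   1  -1  78   0  -1  -1 -29   0   0   0   1   0   1   0  44  43  43]
 [ -1   0  -7 -30 -29 -30 -31 -30 -31  -1  -1   1   1   0  35  -2  -1  -1  -1  -1  -1 -28  -1  -1  -1   0   0   0  21  43  44  44]
 [ -1  -1 -10 -31 -30 -31 -30 -31 -30  -1  
[... 1629 characters left out ...]
34647415937867 254 rim s [0.0084 0.0371] boss s [-0.0234  0.0257]
top -0.33 -> [ 0.5263 -0.285 ] -0.3193464744444584 254 rim s [0.0084 0.0371] boss s [-0.0234  0.0257]
top -0.4 -> [ 0.5263 -0.285 ] -0.319346474188357 254 rim s [0.0084 0.0371] boss s [-0.0234  0.0257]
side rim top rect ((532.0689697265625, -263.2967224121094), (25.514728546142578, 49.24311065673828), 72.94486236572266) 127
side -0.25 -> [ 0.5259 -0.285 ] -0.30884538108368653 107 rim s [0.0103 0.0381] boss s [-0.0215  0.035 ]
side -0.33 -> [ 0.5259 -0.285 ] -0.31231729719879703 105 rim s [0.0102 0.038 ] boss s [-0.0216  0.0349]
side -0.4 -> [ 0.5259 -0.285 ] -0.312317290757677 105 rim s [0.0102 0.038 ] boss s [-0.0216  0.0349]
```

```bash
python3 -m jog '[[8.5,[0,0,0],0.125],[8.5,[0,0,0],0.125],[8.5,[0,0,0],0.125],[8.5,[0,0,0],0.128]]'
python3 -m jog '[[8.5,[0,0,0],0.125],[8.5,[0,0,0],0.125],[8.5,[0,0,0],0.125],[8.5,[0,0,0],0.125],[8.5,[0,0,0],0]]'
python3 go.py .5241 -.2912 .16 -18.05
```

```text
clock: 11.42
eef_pos: [0.7193, 0.0115, 0.2281]
eef_rot: [-180.0, 0.0, 72.1]
ft_force: [-0.3, -0.4, 0.5]
opening: 0.0773
grasp_force: 0.0
t 11.42 pos [0.7193 0.0115 0.2281] ya -17.92 q [-28.  36.  39.  80. -23.  72.  -6.] F [-0.3 -0.4  0.5] open 7.73 gf 0.0
shift cm [-34.8   -9.26   6.82] twist 0.002refused, turn out of range in row 4
```

```bash
python3 -m jog '[[8.5,[-3.87,-1.03,0],0],[8.5,[-3.87,-1.03,0],0],[8.5,[-3.87,-1.03,0],0],[8.5,[-3.87,-1.03,0],0],[8.5,[-3.87,-1.03,0],0]]'>/dev/null
python3 -m jog '[[8.5,[-3.87,-1.03,0],0],[8.5,[-3.87,-1.03,0],0],[8.5,[-3.87,-1.03,0],0],[8.5,[-3.87,-1.03,0],0]]'>/dev/null
python3 -m jog '[[8.5,[0,0,3],0],[8.5,[0,0,3],0],[8.5,[0,0,0],0],[8.5,[0,0,0],0]]'
python3 go.py .5241 -.2912 .068 -18.05
```

```text
clock: 12.5
eef_pos: [0.5239, -0.2911, 0.1673]
eef_rot: [-179.8, -0.0, 72.3]
ft_force: [0.8, 0.6, 0.9]
opening: 0.0849
grasp_force: 0.0
t 12.5 pos [ 0.5239 -0.2911  0.1673] ya -17.68 q [ -6.  28.  42. 101. -21.  59.  26.] F [0.8 0.6 0.9] open 8.49 gf 0.0
shift cm [-0.01  0.06  9.93] twist 0.006
```

```bash
python3 -m jog '[[8.5,[0,0.05,2.5],0.006],[8.5,[0,0,2.5],0],[8.5,[0,0,0],0]]' | grep -E 'pos|force'
python3 -m jog '[[8.5,[0,0,2],0],[8.5,[0,0,1.5],0],[8.5,[0,0,1.2],0],[8.5,[0,0,0],0],[8.5,[0,0,0],0]]' | grep -E 'pos|force'
python3 go.py .5241 -.2912 .068 -18.05
python3 -m jog '[[5,[0,0,0],0],[5,[0,0,0],0],[5,[0,0,0],0],[5,[0,0,0],0],[5,[0,0,0],0]]'
```

```text
eef_pos: [0.5243, -0.2901, 0.1161]
ft_force: [-1.7, 0.9, -0.5]
grasp_force: 0.0
eef_pos: [0.5258, -0.2922, 0.0722]
ft_force: [-0.1, -0.6, 0.7]
grasp_force: 0.0
t 13.17 pos [ 0.5258 -0.2922  0.0722] ya -18.1 q [ -3.  35.  38. 105. -27.  50.  30.] F [-0.1 -0.6  0.7] open 8.5 gf 0.0
shift cm [ 0.05 -0.19  0.42] twist -0.001
clock: 13.58
eef_pos: [0.5241, -0.2926, 0.0726]
eef_rot: [-179.9, -0.0, 71.8]
ft_force: [-2.5, 1.5, 7.0]
opening: 0.0547
grasp_force: 63.4
```

```bash
python3 -m jog '[[5,[0,0,-1],0],[5,[0,0,-2],0],[5,[0,0,-2],0],[5,[0,0,-1],0],[5,[0,0,0],0]]'
python3 go.py .45 -.275 .105 -18.05
```

```text
clock: 14.0
eef_pos: [0.5264, -0.2931, 0.1337]
eef_rot: [179.7, 0.0, 71.8]
ft_force: [1.4, -0.1, -5.5]
opening: 0.055
grasp_force: 65.4
t 14.0 pos [ 0.5264 -0.2931  0.1337] ya -18.15 q [ -5.  30.  41. 103. -24.  55.  27.] F [ 1.4 -0.1 -5.5] open 5.5 gf 65.4
shift cm [-0.66 -7.84  2.84] twist -0.002
```

```bash
python3 -m jog '[[5,[-2,-3,0],0],[5,[-2.2,-3,0],0],[5,[0,0,0],0],[5,[0,0,0],0]]' >/dev/null
python3 go.py .455 -.315 .0455 -18.05
```

```text
t 14.33 pos [ 0.4512 -0.314   0.1302] ya -18.46 q [ -3.  26.  43. 110. -22.  53.  32.] F [ 1.   0.3 -5.3] open 5.45 gf 65.9
shift cm [0.02 0.41 8.47] twist -0.007
```

```bash
python3 -m jog '[[5,[0,0.2,2.5],0],[5,[0,0,2.5],0],[5,[0,0,2],0],[5,[0,0,0.8],0],[5,[0,0,0],0]]'
python3 -m jog '[[5,[0,0,0.2],0],[5,[0,0,0],0]]'
python3 -m jog '[[5,[0,0,0.2],0],[5,[0,0,0],0]]'
```

```text
clock: 14.75
eef_pos: [0.456, -0.3123, 0.0507]
eef_rot: [-179.7, -0.1, 71.9]
ft_force: [0.8, 0.1, -4.9]
opening: 0.0548
grasp_force: 65.8
clock: 14.92
eef_pos: [0.4578, -0.3145, 0.0519]
eef_rot: [179.9, 0.0, 71.9]
ft_force: [-0.2, 0.0, -4.5]
opening: 0.0545
grasp_force: 65.9
clock: 15.08
eef_pos: [0.4575, -0.3142, 0.0499]
eef_rot: [179.9, -0.0, 71.8]
ft_force: [-0.6, 0.1, -4.7]
opening: 0.0548
grasp_force: 65.9
```

```bash
python3 -m jog '[[5,[0,0,0.2],0],[5,[0,0,0],0]]' | grep -E 'pos|ft'
python3 -m jog '[[5,[0,0,0.15],0],[5,[0,0,0],0]]'| grep -E 'pos|ft'
python3 -m jog '[[5,[0,0,0.1],0],[5,[0,0,0],0]]'| grep -E 'pos|ft'
python3 -m jog '[[5,[0,0,0.1],0],[5,[0,0,0],0]]'| grep -E 'pos|ft'
```

```text
eef_pos: [0.457, -0.3139, 0.0473]
ft_force: [1.2, -0.2, -4.8]
eef_pos: [0.4568, -0.3138, 0.0455]
ft_force: [-0.9, 0.2, -5.7]
eef_pos: [0.4568, -0.3139, 0.0445]
ft_force: [0.4, 0.7, -4.7]
eef_pos: [0.4568, -0.3141, 0.0442]
ft_force: [-1.9, 0.7, 2.1]
```

```bash
python3 -m jog '[[6.1,[0,0,0],0],[6.1,[0,0,0],0],[6.1,[0,0,0],0]]' | grep -E 'pos|ft|open'
python3 -m jog '[[6.1,[0,-0.2,0],0],[6.1,[0,-0.2,0],0],[6.1,[0,-0.2,0],0],[6.1,[0,-0.2,0],0],[6.1,[0,0,0],0]]'| grep -E 'pos|ft'
python3 - <<'E'
from h import *
for n in("side",):
    p,d=manip.camera(n); c=p[130:230,300:400,::-1]; cv2.imwrite("pics/c5.png",cv2.resize(c,(500,500),interpolation=cv2.INTER_CUBIC))
E
```

```text
eef_pos: [0.4575, -0.3143, 0.0441]
ft_force: [-1.0, -0.5, -0.2]
opening: 0.0608
eef_pos: [0.4485, -0.3111, 0.0437]
ft_force: [-1.1, 0.1, 0.2]
```

View pics/c5.png

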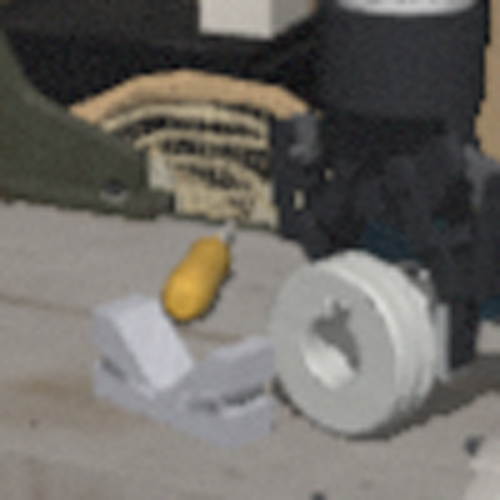

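The side view shows the pulley standing upright on its rim at ~(370,198), not tipped. The keyway notch is visible in the bore at ~(366,191). I re-grip, lift, and measure the keyway's roll from the side camera by casting rays onto the rim's face.

```bash
python3 -m jog '[[5,[0,0,0],0],[5,[0,0,0],0],[5,[0,0,0],0],[5,[0,0,0],0],[5,[0,0,0],0]]' | grep -E 'pos|ft|open|gr'
python3 -m jog '[[5,[0,0,-1],0],[5,[0,0,-2],0],[5,[0,0,-2],0],[5,[0,0,-2.5],0],[5,[0,0,0],0]]' | grep -E 'pos|ft|open'
cat > kw.py <<'E'
from h import *
def kw(d,g,boss,th,n="side"):
    # g: grey/none; boss centre xyz, yaw th; angle of keyway about axis y (+ towards +x)
    m=manip.camera_model(n);K=np.array(m["camera_matrix"]);T=np.linalg.inv(np.array(m["camera_from_world"]))
    v,u=np.mgrid[:400,:640];r=np.dstack([(u-K[0,2])/K[0,0],(v-K[1,2])/K[1,1],np.ones(u.shape)])
    r=r@T[:3,:3].T;o=T[:3,3];a=np.array([-np.sin(th),np.cos(th),0]);b=np.array([np.cos(th),np.sin(th),0])
    f=np.array(boss)+.042*a; lam=((f-o)@a)/(r@a); X=o+r*lam[...,None]-f
    t,h=X@b,X[...,2]; rad=np.hypot(t,h); back=((o+r*d[...,None]-f)@a)
    hole=(back<-.003)&(rad<.032)&(d>0)
    print("face offset",np.median(back[(rad>.026)&(rad<.036)]),"n",hole.sum())
    # bore centre from the lower part, then notch
    c=np.array([t[hole&(rad<.014)].mean(),0]); k=hole&(rad>.0175)&(h>0)
    print("hole t,h ranges",np.percentile(t[hole],[1,99]),np.percentile(h[hole],[1,99]),"notch n",k.sum(),"ang",np.arctan2(t[k].mean(),h[k].mean()),"rad",rad[k].max())
    for tt,hh in sorted(zip(t[k],h[k])): print(f"{tt*1e3:.1f},{hh*1e3:.1f}",end="  ")
    print()
E
python3 - <<'E'
from kw import *; from scipy.spatial.transform import Rotation as Ro
kw(np.load("pics/side1.npy"),0,[.5241,-.2912,.0686],-.315)
d=np.median([manip.camera("side")[1] for _ in range(6)],0);np.save("pics/side6.npy",d)
s=manip.sense();p=s["eef_pos"];R=Ro.from_euler("xyz",s["eef_rot"],degrees=True).as_matrix();th=np.arctan2(R[1,1],R[0,1])
print(p,th); a=np.array([-np.sin(th),np.cos(th),0])
kw(d,0,p+.0013*a-[0,0,.004],th)
E
```

```text
eef_pos: [0.4484, -0.3113, 0.0437]
ft_force: [-2.7, 0.5, 6.0]
opening: 0.0553
grasp_force: 62.5
eef_pos: [0.4515, -0.3131, 0.1222]
ft_force: [1.7, -1.5, -4.3]
opening: 0.055
face offset -0.0012525449148450842 n 108
hole t,h ranges [-0.01667017  0.01218469] [-0.01184111  0.02434408] notch n 12 ang -0.12274237776282844 rad 0.025182593698566298
-13.5,11.6  -7.3,17.2  -4.1,23.5  -4.1,21.2  -4.1,18.8  -1.0,25.2  -1.0,22.8  -0.9,20.4  -0.9,18.0  2.2,24.4  2.2,22.0  2.3,19.6  
[ 0.44824644 -0.3104746   0.1169755 ] -0.31672662714418637
face offset -0.003046008118712139 n 322
hole t,h ranges [-0.02958079  0.02959927] [-0.02959371  0.02985194] notch n 104 ang -0.13594528366437916 rad 0.031960287330784064
-30.2,2.5  -30.1,4.7  -29.9,9.2  -27.5,1.9  -27.4,4.1  -27.2,8.5  -27.0,13.0  -24.8,1.3  -24.7,3.5  -24.4,10.2  -24.3,12.4  -24.1,16.8  -22.1,0.6  -21.9,5.1  -21.6,11.8  -21.4,16.2  -21.1,22.8  -19.1,4.5  -19.0,6.7  -19.0,8.9  -18.7,15.6  -18.5,20.0  -18.4,22.2  -16.2,8.3  -16.1,10.5  -16.0,12.8  -15.8,17.2  -15.7,21.6  -13.3,12.2  -13.2,14.4  -13.1,16.6  -13.0,18.8  -12.8,23.3  -12.7,25.5  -10.3,16.0  -10.2,18.3  -10.1,20.5  -10.1,22.7  -10.0,24.9  -9.9,27.1  -7.4,17.7  -7.4,19.9  -7.3,22.1  -7.2,24.3  -7.1,26.6  -7.0,28.8  -7.0,31.0  -4.6,17.1  -4.6,19.3  -4.5,21.5  -4.4,23.8  -4.3,26.0  -4.3,28.2  -1.8,18.7  -1.7,20.9  -1.6,23.2  -1.5,25.4  -1.4,29.9  1.1,18.1  1.1,20.4  1.2,22.6  1.3,24.8  1.4,27.1  1.4,29.3  1.5,31.5  3.9,17.5  4.0,19.8  4.0,22.0  4.2,26.5  4.3,28.7  6.8,16.9  6.8,19.2  7.0,25.9  7.2,30.4  9.7,18.6  9.8,20.8  9.8,23.1  10.0,29.8  12.4,13.4  12.5,15.7  12.6,18.0  12.6,20.2  12.7,22.5  12.9,29.2  15.3,10.5  15.5,17.4  15.6,21.9  18.0,3.0  18.4,16.8  18.5,21.3  18.5,23.6  18.6,25.8  20.9,0.1  21.0,4.7  21.0,7.0  21.3,18.4  21.4,20.7  24.1,11.0  24.2,13.2  24.3,17.8  26.8,1.1  27.0,8.0  27.2,14.9  29.8,0.4
```

```bash
sed -i 's/    hole=(back<-.003)/    fo=np.median(back[(rad>.026)\&(rad<.036)]);hole=(back<fo-.004)/; s/k=hole&(rad>.0175)&(h>0)/k=hole\&(rad>.0175)\&(rad<.0265)\&(h>0)\&(abs(t)<.013)/' kw.py
python3 - <<'E'
from kw import *; from scipy.spatial.transform import Rotation as Ro
kw(np.load("pics/side1.npy"),0,[.5241,-.2912,.0686],-.315)
s=manip.sense();p=s["eef_pos"];print(p)
R=Ro.from_euler("xyz",s["eef_rot"],degrees=True).as_matrix();th=np.arctan2(R[1,1],R[0,1])
a=np.array([-np.sin(th),np.cos(th),0])
kw(np.load("pics/side6.npy"),0,p-.0015*a-[0,0,.004],th)
E
python3 go.py .6065 -.025 .145 10.8
```

```text
face offset -0.0012525449148450842 n 93
hole t,h ranges [-0.01667051  0.00893993] [-0.01018868  0.02367848] notch n 8 ang -0.13908793920151005 rad 0.025182593698566298
-7.3,17.2  -4.1,23.5  -4.1,21.2  -4.1,18.8  -1.0,25.2  -1.0,22.8  -0.9,20.4  -0.9,18.0  
[ 0.44824644 -0.3104746   0.1169755 ]
face offset -0.00021548774032238832 n 116
hole t,h ranges [-0.01413995  0.0118239 ] [-0.00890223  0.02474178] notch n 16 ang -0.14425585614196088 rad 0.02592129623443561
-7.9,17.1  -7.8,19.4  -7.7,21.6  -7.6,23.8  -5.0,18.8  -4.9,21.0  -4.9,23.3  -4.8,25.5  -2.2,18.2  -2.1,20.4  -2.1,22.7  -2.0,24.9  0.6,17.6  0.7,19.8  3.5,19.3  6.3,16.4  
t 17.6 pos [ 0.4482 -0.3105  0.117 ] ya -18.15 q [ -3.  26.  42. 111. -23.  51.  33.] F [-0.4 -0.  -5.9] open 5.52 gf 65.3
shift cm [32.06  6.14 -2.8 ] twist -0.505
```

```bash
python3 -m jog '[[5,[0,0,-2],-0.1],[5,[0,0,-2],-0.1],[5,[0,0,-2],-0.1],[5,[0,0,-1],-0.1],[5,[0,0,0],-0.105]]' >/dev/null
python3 go.py .621 -.1011 .185 10.8
```

```text
t 18.02 pos [ 0.4501 -0.3124  0.1902] ya 11.03 q [ -1.  19.  39. 107. -14.  58.  54.] F [ 0.3  0.1 -5.2] open 5.49 gf 66.5
shift cm [17.47 20.82  0.54] twist 0.004
```

```bash
python3 -m jog '[[5,[2.2,2.6,0],0],[5,[2.5,3,0],0],[5,[2.5,3,0],0],[5,[2.5,3,0],0],[5,[2.5,3,0],0]]' >/dev/null
python3 -m jog '[[5,[2.5,3,0],0],[5,[2,2.4,0],0],[5,[0.7,0.8,0],0],[5,[0,0,0],0],[5,[0,0,0],0]]' >/dev/null
python3 go.py .621 -.1011 .0738 10.8
```

```text
t 18.85 pos [ 0.6203 -0.1011  0.1869] ya 10.87 q [-19.  27.  33.  96. -16.  62.  30.] F [-0.7 -1.  -5.7] open 5.47 gf 66.5
shift cm [-1.000e-02  1.100e-01  1.131e+01] twist 0.001
```

```bash
python3 -m jog '[[5,[0,0.08,2.5],0],[5,[0,0,2.5],0],[5,[0,0,2.5],0],[5,[0,0,2.5],0],[5,[0,0,1],0]]' >/dev/null
python3 -m jog '[[5,[0,0,0],0],[5,[0,0,0],0],[5,[0,0,0],0]]' >/dev/null
python3 go.py .621 -.1011 .0738 10.8
python3 - <<'E'
from fit import *
th=.188;c=np.array([.6065,-.025]);a=np.array([-np.sin(th),np.cos(th)]);b=np.array([np.cos(th),np.sin(th)])
o=[]
for n,(u,v) in(("top",(280,163)),("side",(265,200))):
    F=[manip.camera(n) for _ in range(4)];d=np.median([f[1] for f in F],0);np.save(f"pics/{n}7.npy",d)
    Q=cloud(n,d).reshape(-1,3);D=Q[:,:2]-c;s=D@a;t=D@b
    m=(s<-.02)&(s>-.08)&(abs(t)<.05)&(Q[:,2]>.03)&(Q[:,2]<.112); r=np.hypot(t,Q[:,2]-.07)
    k=m&(abs(r-.04)<.003); 
    if k.sum()>20:
        f=lambda q:(np.hypot(t[k]-q[0],Q[k,2]-q[1])-.04)*1e3
        print(n,"rim",k.sum(),least_squares(f,[0,.07],loss="soft_l1").x,"s",np.percentile(s[k],[1,50,99]))
    o.append(cv2.resize(F[0][0][v-40:v+40,u-40:u+40,::-1],(400,400),interpolation=cv2.INTER_CUBIC))
cv2.imwrite("pics/c6.png",np.hstack(o))
E
```

```text
t 19.52 pos [ 0.6229 -0.1027  0.0804] ya 10.71 q [-16.  34.  30. 101. -21.  51.  34.] F [ 0.9  0.4 -4.3] open 5.51 gf 66.5
shift cm [ 0.19 -0.16  0.66] twist -0.002
top rim 60 [-0.0003  0.0699] s [-0.0636 -0.049  -0.0377]
side rim 291 [0.0002 0.0706] s [-0.0776 -0.0398 -0.0366]
```

View pics/c6.png

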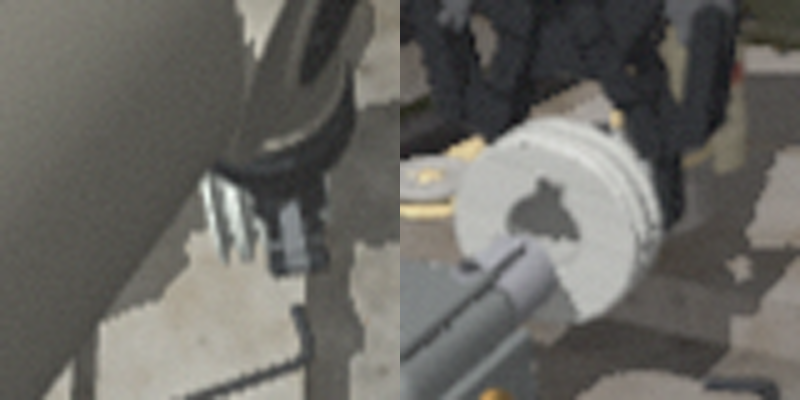

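The side crop shows the rim face in front of the shaft end, with the keyway notch at crop (545,185), i.e. side (294,197). I refit the pulley's position and roll against the arm's reading.

```bash
python3 go.py .621 -.1011 .0738 10.8
python3 - <<'E'
from kw import *; from fit import *; from scipy.spatial.transform import Rotation as Ro
s_=manip.sense();p=s_["eef_pos"];R=Ro.from_euler("xyz",s_["eef_rot"],degrees=True).as_matrix();th=np.arctan2(R[1,1],R[0,1])
a=np.array([-np.sin(th),np.cos(th),0]);b=np.array([np.cos(th),np.sin(th),0])
for n in("top","side"):
    d=np.load(f"pics/{n}7.npy");Q=cloud(n,d).reshape(-1,3);D=Q-p;s=D@a;t=D@b;h=D[:,2];q=np.array([0,-.004])
    for _ in range(15):
        r=np.hypot(t-q[0],h-q[1]);k=(s>.012)&(s<.045)&(abs(r-.04)<.0025)
        f=lambda q:(np.hypot(t[k]-q[0],h[k]-q[1])-.04)*1e3
        q=least_squares(f,q,loss="soft_l1").x
    print(n,"rim axis rel TCP t,z",q,k.sum(),"s",np.percentile(s[k],[2,98]))
kw(np.load("pics/side7.npy"),0,p-.001*a-[0,0,.004],th)
E
```

```text
t 19.92 pos [ 0.6221 -0.1014  0.0791] ya 10.78 q [-16.  34.  30. 101. -21.  51.  34.] F [-0.5 -0.6 -4.9] open 5.5 gf 66.5
shift cm [ 0.05 -0.1   0.53] twist -0.0
top rim axis rel TCP t,z [ 0.0009 -0.0028] 81 s [0.0144 0.0388]
side rim axis rel TCP t,z [ 0.0016 -0.003 ] 367 s [0.0159 0.041 ]
face offset -0.0007110938770838527 n 142
hole t,h ranges [-0.0155  0.0125] [-0.0089  0.0245] notch n 24 ang -0.24261631520964216 rad 0.025679043156160354
-12.1,12.8  -10.8,23.2  -10.6,21.1  -10.1,14.7  -8.6,22.9  -8.4,20.8  -8.3,18.7  -8.1,16.6  -6.6,24.8  -6.4,22.7  -6.3,20.6  -6.1,18.5  -4.4,24.6  -4.3,22.5  -4.1,20.3  -3.9,18.2  -2.3,24.4  -2.1,22.2  -1.9,20.1  -1.7,18.0  0.3,19.9  0.5,17.7  2.6,17.5  4.8,17.3
```

```bash
python3 -m jog '[[5,[0,-0.18,0.3],0],[5,[0,0,0.25],0],[5,[0.4,0,0],0],[5,[0.4,0,0],0],[5,[0,0,0],0]]' >/dev/null
python3 -m jog '[[5,[0,0,0],0],[5,[0,0,0],0],[5,[0,0,0],0],[5,[0,0,0],0]]' >/dev/null
python3 go.py .6198 -.0934 .0732 10.8
python3 - <<'E'
from fit import *; from scipy.spatial.transform import Rotation as Ro
s_=manip.sense();p=s_["eef_pos"].copy() if hasattr(s_["eef_pos"],"copy") else np.array(s_["eef_pos"]);p=np.array(p);th=.188
a=np.array([-np.sin(th),np.cos(th),0]);b=np.array([np.cos(th),np.sin(th),0])
c=np.array([.6065,-.025,0])
for n in("top","side"):
    d=np.median([manip.camera(n)[1] for _ in range(3)],0);Q=cloud(n,d).reshape(-1,3)
    D=Q-c;s=D@a;t=D@b;h=D[:,2]; s0=(p-c)@a
    q=np.array([(p-c)@b,p[2]-.004])
    for g in (.006,.005,.004,.003,.003,.0025,.0025,.0025):
        r=np.hypot(t-q[0],h-q[1]);k=(s>s0+.016)&(s<s0+.041)&(abs(r-.04)<g)
        f=lambda q:(np.hypot(t[k]-q[0],h[k]-q[1])-.04)*1e3
        q=least_squares(f,q,loss="soft_l1").x
    print(n,"pulley axis in shaft frame t,z",q,k.sum(),np.median(abs(f(q))),"face s",np.percentile(s[k],98),"TCP s,t",s0,(p-c)@b)
E
```

```text
t 20.67 pos [ 0.6186 -0.0942  0.0733] ya 10.76 q [-17.  34.  30. 101. -21.  50.  33.] F [-0.  -1.1 -4.9] open 5.48 gf 66.5
shift cm [0.06 0.13 0.01] twist -0.001
top pulley axis in shaft frame t,z [-0.0014  0.0689] 75 0.7021254802176344 face s -0.030287652923886244 TCP s,t -0.07027020592357819 -0.0010106203202649607
side pulley axis in shaft frame t,z [-0.0001  0.0695] 346 0.8865104531279242 face s -0.029613528618421793 TCP s,t -0.07027020592357819 -0.0010106203202649607
```

```bash
python3 -m jog '[[5,[0,0.06,-0.09],0],[5,[0.4,0,0],0],[5,[0.4,0,0],0],[5,[0,0,0],0]]' | grep -E 'pos|ft'
python3 -m jog '[[5,[0.3,0,0],0],[5,[0,0,0],0],[5,[0,0,0],0]]' | grep -E 'pos|ft'
python3 -m jog '[[5,[0.3,0,0],0],[5,[0,0,0],0],[5,[0,0,0],0]]' | grep -E 'pos|ft'
python3 -m jog '[[5,[0.3,0,0],0],[5,[0,0,0],0],[5,[0,0,0],0]]' | grep -E 'pos|ft'
python3 go.py .6198 -.0934 .0732 10.8
```

```text
eef_pos: [0.6175, -0.0841, 0.0739]
ft_force: [-0.3, -0.4, -5.5]
eef_pos: [0.6171, -0.0827, 0.0741]
ft_force: [0.7, 0.3, -5.8]
eef_pos: [0.6165, -0.0798, 0.074]
ft_force: [0.7, -0.4, -5.9]
eef_pos: [0.616, -0.0768, 0.0741]
ft_force: [0.8, -0.1, -5.0]
t 22.05 pos [ 0.616  -0.0768  0.0741] ya 10.8 q [-19.  34.  30. 102. -21.  50.  32.] F [ 0.8 -0.1 -5. ] open 5.47 gf 66.5
shift cm [-1.7   0.07  0.08] twist -0.0
```

```bash
python3 -m jog '[[5,[0.25,0,0],0],[5,[0,0,0],0]]' | grep -E 'pos|ft'
python3 -m jog '[[5,[0.2,0,0],0],[5,[0,0,0],0]]' | grep -E 'pos|ft'
python3 -m jog '[[5,[0.15,0,0],0],[5,[0,0,0],0]]' | grep -E 'pos|ft'
python3 -m jog '[[5,[0.1,0,0],0],[5,[0,0,0],0]]' | grep -E 'pos|ft'
python3 -m jog '[[5,[0.1,0,0],0],[5,[0,0,0],0]]' | grep -E 'pos|ft'
python3 -m jog '[[5,[0.1,0,0],0],[5,[0,0,0],0]]' | grep -E 'pos|ft'
```

```text
eef_pos: [0.6154, -0.0741, 0.074]
ft_force: [-0.0, 1.3, -5.4]
eef_pos: [0.6151, -0.0722, 0.074]
ft_force: [-0.5, 1.0, -5.2]
eef_pos: [0.6148, -0.0708, 0.074]
ft_force: [-0.4, -0.1, -5.9]
eef_pos: [0.6147, -0.07, 0.0741]
ft_force: [0.7, -0.1, -4.6]
eef_pos: [0.6145, -0.0691, 0.0741]
ft_force: [-0.3, -0.5, -4.4]
eef_pos: [0.6143, -0.0681, 0.0741]
ft_force: [0.0, -0.7, -5.1]
```

```bash
python3 -m jog '[[5,[0.1,0,0],0],[5,[0,0,0],0]]' | grep -E 'pos|ft'
python3 -m jog '[[5,[0.12,0,0],0],[5,[0,0,0],0]]' | grep -E 'pos|ft'
python3 -m jog '[[5,[0.15,0,0],0],[5,[0,0,0],0]]' | grep -E 'pos|ft'
python3 -m jog '[[5,[0.15,0,0],0],[5,[0,0,0],0]]' | grep -E 'pos|ft'
```

```text
eef_pos: [0.6141, -0.0671, 0.0741]
ft_force: [-0.9, 0.2, -4.7]
eef_pos: [0.6139, -0.0658, 0.0741]
ft_force: [-0.2, 0.5, -5.8]
eef_pos: [0.6136, -0.0643, 0.0741]
ft_force: [-0.7, 0.1, -4.7]
eef_pos: [0.6133, -0.0628, 0.0741]
ft_force: [-0.0, 0.5, -5.9]
```

```bash
python3 -m jog '[[5,[0.25,0,0],0],[5,[0.25,0,0],0],[5,[0,0,0],0]]' | grep -E 'pos|ft'
python3 -m jog '[[5,[0.25,0,0],0],[5,[0.25,0,0],0],[5,[0,0,0],0]]' | grep -E 'pos|ft'
python3 -m jog '[[5,[0.25,0,0],0],[5,[0.25,0,0],0],[5,[0,0,0],0]]' | grep -E 'pos|ft'
python3 go.py .6057 -.0206 .0741 10.8
```

```text
eef_pos: [0.6123, -0.0572, 0.074]
ft_force: [-0.0, 0.4, -5.7]
eef_pos: [0.6113, -0.0524, 0.074]
ft_force: [-0.9, 0.7, -5.0]
eef_pos: [0.6104, -0.0475, 0.074]
ft_force: [1.6, 0.7, -3.8]
t 24.47 pos [ 0.6104 -0.0475  0.074 ] ya 10.82 q [-21.  33.  30. 103. -21.  49.  29.] F [ 1.6  0.7 -3.8] open 5.49 gf 66.5
shift cm [ 2.74  0.04 -0.  ] twist 0.0
```

```bash
python3 -m jog '[[5,[0.25,0,0],0],[5,[0.25,0,0],0],[5,[0,0,0],0]]' | grep -E 'pos|ft'
python3 -m jog '[[5,[0.25,0,0],0],[5,[0.25,0,0],0],[5,[0,0,0],0]]' | grep -E 'pos|ft'
python3 -m jog '[[5,[0.25,0,0],0],[5,[0.25,0,0],0],[5,[0,0,0],0]]' | grep -E 'pos|ft'
python3 -m jog '[[5,[0.25,0,0],0],[5,[0.25,0,0],0],[5,[0,0,0],0]]' | grep -E 'pos|ft'
python3 go.py .6057 -.0206 .0741 10.8
```

```text
eef_pos: [0.6095, -0.0426, 0.074]
ft_force: [-0.3, 0.9, -5.7]
eef_pos: [0.6086, -0.0377, 0.074]
ft_force: [0.1, 0.5, -4.5]
eef_pos: [0.6076, -0.0328, 0.074]
ft_force: [0.9, 0.5, -4.6]
eef_pos: [0.6067, -0.0279, 0.074]
ft_force: [0.3, 0.4, -5.3]
t 25.47 pos [ 0.6067 -0.0279  0.074 ] ya 10.82 q [-23.  33.  30. 104. -21.  49.  27.] F [ 0.3  0.4 -5.3] open 5.5 gf 66.5
shift cm [ 0.74  0.04 -0.01] twist 0.0
```

```bash
python3 -m jog '[[5,[0.25,0,0],0],[5,[0,0,0],0]]' | grep -E 'pos|ft'
python3 -m jog '[[5,[0.2,0,0],0],[5,[0,0,0],0]]' | grep -E 'pos|ft'
python3 -m jog '[[5,[0.1,0,0],0],[5,[0,0,0],0]]' | grep -E 'pos|ft'
python3 -m jog '[[5,[0.07,0,0],0],[5,[0,0,0],0]]' | grep -E 'pos|ft'
python3 -m jog '[[5,[0.05,0,0],0],[5,[0,0,0],0]]' | grep -E 'pos|ft'
```

```text
eef_pos: [0.6062, -0.0257, 0.074]
ft_force: [0.3, 0.5, -4.6]
eef_pos: [0.6059, -0.024, 0.0741]
ft_force: [1.3, 1.1, -4.9]
eef_pos: [0.6058, -0.0232, 0.0741]
ft_force: [0.5, -0.4, -5.2]
eef_pos: [0.6057, -0.0226, 0.0741]
ft_force: [1.1, -0.5, -5.2]
eef_pos: [0.6056, -0.0222, 0.0741]
ft_force: [0.5, -0.8, -5.7]
```

```bash
python3 -m jog '[[5,[0.05,0,0],0],[5,[0,0,0],0]]' | grep -E 'pos|ft'
python3 -m jog '[[5,[0.05,0,0],0],[5,[0,0,0],0]]' | grep -E 'pos|ft'
python3 -m jog '[[5,[0.05,0,0],0],[5,[0,0,0],0]]' | grep -E 'pos|ft'
python3 -m jog '[[5,[0.04,0,0],0],[5,[0,0,0],0]]' | grep -E 'pos|ft'
```

```text
eef_pos: [0.6055, -0.0217, 0.0741]
ft_force: [1.2, -0.3, -6.4]
eef_pos: [0.6054, -0.0211, 0.0741]
ft_force: [0.8, -0.2, -5.5]
eef_pos: [0.6053, -0.0206, 0.0741]
ft_force: [0.4, -0.8, -5.2]
eef_pos: [0.6052, -0.0202, 0.0741]
ft_force: [0.6, 0.2, -5.3]
```

```bash
python3 -m jog '[[5,[0.05,0,0],0],[5,[0,0,0],0]]' | grep -E 'pos|ft'
python3 -m jog '[[5,[0.04,0,0],0],[5,[0,0,0],0]]' | grep -E 'pos|ft'
python3 -m jog '[[5,[0.04,0,0],0],[5,[0,0,0],0]]' | grep -E 'pos|ft'
```

```text
eef_pos: [0.6052, -0.0202, 0.0742]
ft_force: [1.4, -0.7, -6.2]
eef_pos: [0.6052, -0.0202, 0.0742]
ft_force: [0.5, -1.8, -6.1]
eef_pos: [0.6051, -0.0201, 0.0742]
ft_force: [1.6, -4.2, -6.3]
```

Run:
```python
from fit import *
th=.188;c=np.array([.6065,-.025]);a=np.array([-np.sin(th),np.cos(th)]);b=np.array([np.cos(th),np.sin(th)])
o=[]
for n,(u,v) in(("top",(262,165)),("side",(250,205))):
    F=[manip.camera(n) for _ in range(3)];d=np.median([f[1] for f in F],0)
    Q=cloud(n,d).reshape(-1,3);D=Q[:,:2]-c;s=D@a;t=D@b;r=np.hypot(t,Q[:,2]-.07)
    k=(abs(r-.04)<.0025)&(s>.005)&(s<.06)&(Q[:,2]>.03);print(n,"rim s",k.sum(),np.percentile(s[k],[2,98]) if k.sum() else 0)
    o.append(cv2.resize(F[0][0][v-33:v+33,u-33:u+33,::-1],(400,400),interpolation=cv2.INTER_CUBIC))
cv2.imwrite("pics/c7.png",np.hstack(o))
```

```text
top rim s 74 [0.0217 0.0454]
side rim s 468 [0.0104 0.0461]
```

View pics/c7.png

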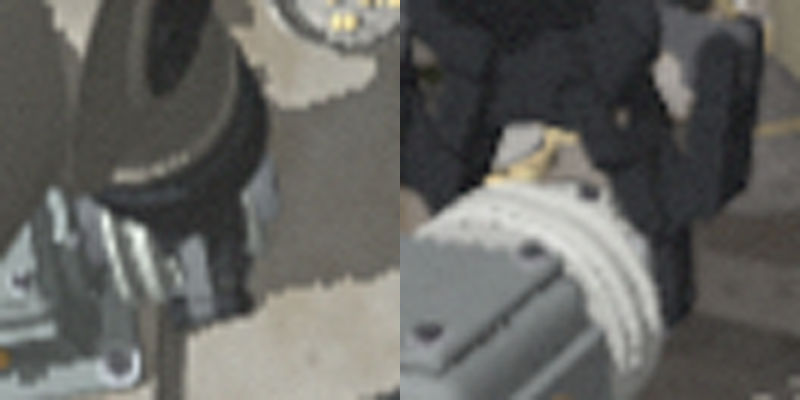

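Rim face home at s = 45.5 mm (side ~(300,212)); the advance stopped there with 4 N. I lower gently until the bore rests on the shaft, then let go.

```bash
python3 -m jog '[[5,[-0.06,0,0.03],0],[5,[0,0,0],0]]' | grep -E 'pos|ft'
python3 -m jog '[[5,[0,0,0.03],0],[5,[0,0,0],0]]' | grep -E 'pos|ft'
python3 -m jog '[[5,[0,0,0.03],0],[5,[0,0,0],0]]' | grep -E 'pos|ft'
python3 -m jog '[[5,[0,0,0.02],0],[5,[0,0,0],0]]' | grep -E 'pos|ft'
```

```text
eef_pos: [0.6051, -0.0201, 0.0741]
ft_force: [1.3, -3.6, -4.6]
eef_pos: [0.6052, -0.0202, 0.0738]
ft_force: [1.5, -5.1, -2.0]
eef_pos: [0.6053, -0.0201, 0.0735]
ft_force: [0.1, -5.0, -2.0]
eef_pos: [0.6053, -0.0201, 0.0733]
ft_force: [1.0, -5.4, -2.5]
```

```bash
python3 -m jog '[[5,[-0.04,0,0.02],0],[5,[0,0,0],0]]' | grep -E 'pos|ft'
python3 -m jog '[[5,[0,0,0.03],0],[5,[0,0,0],0]]' | grep -E 'pos|ft'
python3 -m jog '[[5,[0,0,0.02],0],[5,[0,0,0],0]]' | grep -E 'pos|ft'
```

```text
eef_pos: [0.6054, -0.0201, 0.073]
ft_force: [-0.1, -4.4, -1.4]
eef_pos: [0.6054, -0.0201, 0.0728]
ft_force: [0.9, -5.4, -0.9]
eef_pos: [0.6055, -0.0201, 0.0727]
ft_force: [0.6, -4.7, 2.1]
```

Weight is carried by the shaft; release.

```bash
python3 -m jog '[[5.9,[0,0,0],0],[6.6,[0,0,0],0],[7.4,[0,0,0],0],[8.5,[0,0,0],0],[8.5,[0,0,0],0]]' | grep -E 'pos|ft|open'
python3 -m jog '[[8.5,[0,0,0],0],[8.5,[0,0,0],0]]' | grep -E 'pos|ft|open'
python3 -m jog '[[8.5,[0,0,-1],0],[8.5,[0,0,-2],0],[8.5,[0,0,-3],0],[8.5,[0,0,-4],0],[8.5,[0,0,-4],0]]' | grep -E 'pos|ft|open'
python3 -m jog '[[8.5,[0,4,-1],0],[8.5,[0,4,0],0],[8.5,[0,4,0],0],[8.5,[0,0,0],0],[8.5,[0,0,0],0]]' | grep -E 'pos|ft|open'
python3 - <<'E'
from fit import *
th=.188;c=np.array([.6065,-.025]);a=np.array([-np.sin(th),np.cos(th)]);b=np.array([np.cos(th),np.sin(th)])
o=[]
for n,(u,v) in(("top",(262,165)),("side",(250,205))):
    F=[manip.camera(n) for _ in range(4)];d=np.median([f[1] for f in F],0)
    Q=cloud(n,d).reshape(-1,3);D=Q[:,:2]-c;s=D@a;t=D@b;h=Q[:,2];q=np.array([0,.069])
    for _ in range(8):
        k=(abs(np.hypot(t-q[0],h-q[1])-.04)<.0025)&(s>.018)&(s<.05)&(h>.03)
        q=least_squares(lambda q:(np.hypot(t[k]-q[0],h[k]-q[1])-.04)*1e3,q,loss="soft_l1").x
    print(n,"rim s",k.sum(),np.percentile(s[k],[2,98]),"axis t,z",q)
    o.append(cv2.resize(F[0][0][v-33:v+33,u-33:u+33,::-1],(400,400),interpolation=cv2.INTER_CUBIC))
cv2.imwrite("pics/c8.png",np.hstack(o))
E
```

```text
eef_pos: [0.605, -0.0191, 0.0722]
ft_force: [0.1, 0.2, 0.7]
opening: 0.0854
eef_pos: [0.6051, -0.0198, 0.0723]
ft_force: [-0.6, -0.1, 0.7]
opening: 0.0852
eef_pos: [0.6043, -0.0203, 0.2139]
ft_force: [0.5, 0.6, 1.1]
opening: 0.085
eef_pos: [0.724, 0.0034, 0.2211]
ft_force: [-0.6, 0.2, -0.1]
opening: 0.0851
top rim s 186 [0.0197 0.0453] axis t,z [0.0004 0.068 ]
side rim s 393 [0.0214 0.046 ] axis t,z [0.0016 0.0686]
```

View pics/c8.png

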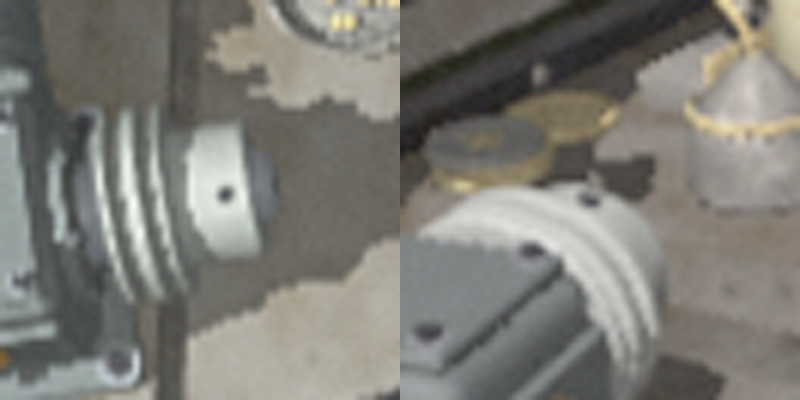

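The pulley sits on the shaft with its rim at the collar (s = 45.5 mm), hangs about 1 mm low, and the arm is clear of it (top: boss at ~(265,164)).

```bash
python3 -c "
from rig import manip
print(manip.close_job())"
```

```text
the job is handed in; nothing more can be done
None
```

The job is handed in: the short key lies in the slot, and the pulley is home against the collar with its keyway over the key and let go; wrist force readings stayed under about 7 N, and no verdict came back.

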